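Assemble a lens and filter cell and start its check

TASK

Assemble the filter cell in the slotted barrel of the small check station: lay in the lens, dome up, then the brass spacer, then every colour filter that is there, in the order amber, green, blue from the bottom up, and clamp them with the steel retaining ring, pressed in and screwed clockwise to its stop. Then start the check: twist the black spring-return knob clockwise to its stop and let go, so that it springs back.

Things in the scene. Friction and masses are not known exactly. Their poses are not given: they have to be found in the camera images.
- cell (a point): Centre of the top of the spring-loaded seat in the barrel at rest, 31 mm above the bench. Axes of the fixed station (base plate 120 x 265 mm, 12 mm thick): z up along the barrel's axis, +x and -x through the middles of its two slots. The knob is 140 mm towards +y. The underside of the lens comes to lie here.
- rim (a point): Centre of the open mouth of the dark steel barrel (outside 76 mm, bore 56 mm), 35 mm above point cell; same axes. Two slots 32 mm wide, on the +x and -x sides, run down the full height of the wall to the base plate: fingers closing along x can lower a disc all the way down between the walls. The ring's lugs go in through the slots.
- home (a point): Where the underside of the ring comes to lie, 21 mm above point cell; same axes. Clockwise of each slot a brass thread ramp juts into the bore: put each lug in a slot, press until the ring's underside is below this point (6 mm lower at most), turn clockwise: the lugs meet the stop about 1.31 rad from the slots; one grasp is enough. Let go and the ring stays, held up against the ramps by the spring.
- spring_seat (a joint): How far (m) the seat in the barrel is pushed down, 0 to 0.014; a spring pushes it up with 2.5 N at 0 and 0.5 N more for each mm. The parts alone do not push it down; the ring screwed home does, by about 2 mm over one filter, 7 mm over two and 12 mm over three.
- lens: Lens in an aluminium mount: disc 52 mm diameter, 10 mm thick, with a glass dome 4 mm high on top; origin at the centre of its underside, z up through the dome.
- spacer: Brass spacer ring: 52 mm outside, 40 mm inside, 8 mm thick; origin at the centre of its underside, z up.
- filter_amber: amber filter: flat disc, black rim with a window of amber glass on top, 52 mm diameter, 5 mm thick; origin at the centre of its underside, z up. It may be absent from a run.
- filter_green: green filter: flat disc, black rim with a window of green glass on top, 52 mm diameter, 5 mm thick; origin at the centre of its underside, z up. It may be absent from a run.
- filter_blue: blue filter: flat disc, black rim with a window of blue glass on top, 52 mm diameter, 5 mm thick; origin at the centre of its underside, z up. It may be absent from a run.
- ring: Steel retaining ring, 36 mm high, lug end down: round skirt of 53 mm diameter, hexagonal crown on top, two red lugs at the foot on its +x and -x sides, reaching 32 mm from the axis, 8 mm wide, 5 mm high. Origin at the centre of the underside, z up. Half a turn about z makes no difference.
- crown (a point): Middle of the ring's hexagonal crown, 26 mm above the ring's underside, same axes: 46 mm across flats, 20 mm high (16 to 36 mm above the underside). The flats face 0, 60 and 120 degrees from the ring's x; grip a parallel pair of flats. With the ring home, the crown begins 2 mm above the barrel's rim.
- start_knob (a joint): Turn of the black knob in rad, clockwise from above: 0 at rest, 1.2 at its stop; a spring of 0.06 Nm/rad (0.08 Nm at the stop) returns it to 0 when let go.
- knob_grip (a point): Point on the knob's axis at the height to grip it, 59 mm above the bench. The bar grip is 42 mm long, 13 mm wide, its top 12 mm above this point, on a grey box 38 mm high; at rest it lies along x of this point (close the fingers along y). The point's axes are the station's and do not turn with the knob.

How it is judged:
On the way, in this order (a step that is already met when the one before it is completed fails the run):
1. the lens lies flat on the seat in the barrel (horizontal distance between lens and cell below 0.006 m and angle between lens's own z axis and vertical below 0.12 rad and z of lens in the frame of cell between -0.016 and 0.003 m), for 0.2 s.
2. the spacer lies flat on the lens (all of step 1 and horizontal distance between spacer and cell below 0.006 m and angle between spacer's own z axis and vertical below 0.12 rad and z of spacer in the frame of lens between 0.007 and 0.013 m), for 0.2 s.
3. the amber filter, if there is one, lies flat above the spacer and any filter that comes before it (horizontal distance between filter_amber and cell below 0.006 m and angle between filter_amber's own z axis and vertical below 0.12 rad and z of filter_amber in the frame of spacer between 0.0055 and 0.0215 m), for 0.2 s.
4. the green filter, if there is one, lies flat above the spacer and any filter that comes before it (horizontal distance between filter_green and cell below 0.006 m and angle between filter_green's own z axis and vertical below 0.12 rad and z of filter_green in the frame of spacer between 0.0055 and 0.0215 m and z of filter_green in the frame of filter_amber above 0.003 m), for 0.2 s.
5. the blue filter, if there is one, lies flat above the spacer and any filter that comes before it (horizontal distance between filter_blue and cell below 0.006 m and angle between filter_blue's own z axis and vertical below 0.12 rad and z of filter_blue in the frame of spacer between 0.0055 and 0.0215 m and z of filter_blue in the frame of filter_amber above 0.003 m and z of filter_blue in the frame of filter_green above 0.003 m), for 0.2 s.
6. the retaining ring is screwed to its stop and clamps the stack (horizontal distance between ring and cell below 0.004 m and z of ring in the frame of cell between 0.0175 and 0.0235 m and angle between the x axis of ring and the x axis of cell, either way round above 1.08 rad and angle between ring's own z axis and vertical below 0.08 rad and value of joint spring_seat above 0.0008 m), for 0.2 s.
7. the knob is twisted to its stop (value of joint start_knob above 1.1 rad), for 0.1 s.
8. the knob is let go and has sprung back (value of joint start_knob below 0.1 rad), for 0.2 s.
At the end, for the whole second after the job is handed in: Lens, spacer, then amber, green, blue filter (those present) lie flat in the barrel within 6 mm of its axis; ring within 4 mm, 17.5 to 23.5 mm above the cell point, lugs over 1.08 rad from the slots, at rest, seat pushed down over 0.8 mm; tilts under 0.12 (ring 0.08); knob below 0.1 rad (all of step 2 and all of step 3 and all of step 4 and all of step 5 and all of step 6 and value of joint start_knob below 0.1 rad and linear speed of ring below 0.02 m/s); the robot touches nothing.
Of filter_amber, filter_green, filter_blue only 1 to 3 are there at a start; the rules pass over those that are not, and their reading is None.
At some moment in a run one of lens, spacer, filter_amber, filter_green, filter_blue, ring may be knocked a few centimetres aside while the robot is not near it.
It also fails if it takes over 210 s, if anything falls off the work surface, if the arm or the gripper's body presses on something with over 40 N, if the wrist force passes 120 N, or if a joint passes its speed limit or range.

ROBOT

A 7-joint arm with a two-finger parallel gripper is mounted at the origin on a cart in front of the work surface, level with it; the furniture and walls round the work are solid. World frame = base frame: x ahead of the robot, y to its left, z up, the work surface at z = 0. Lengths are in m, angles in rad, forces in N, time in s.
With the tool pointing down it reaches from about 0.425 to 0.825 m from the base axis. Payload 3.6 kg.
Tool frame: the origin (TCP) lies between the finger pads; the fingertips stand bot.finger_overhang ahead of it and the grasp point (between the pads) lies 6 mm ahead of it (bot.finger_overhang is the distance from the TCP to the fingertips, in m); z points along the fingers, y is the line along which they close (so a half turn about z gives the same grasp; the last joint's range is limited). The gripper opens to 85 mm and grips with 20 to 120 N. Pads are 22 mm wide; open, the fingers measure 114 mm over their backs; the gripper's body (76 mm by 85 mm) begins 54 mm behind the grasp point. The pads swing forward as they close: fully open they stand 13 mm farther back than shut.
Start: joints at [1.266, 0.615, -0.013, 1.423, 0.008, 1.103, -0.04], TCP at [0.178, -0.625, 0.256] pointing down, gripper open.
Joint ranges: [-3.12, 3.12], [-0.3, 2.06], [-1.34, 1.32], [0.26, 2.42], [-1.36, 4.5], [0.01, 1.98], [-2.84, 2.84]. Speed limits (rad/s): [2.79, 2.79, 3.14, 3.14, 3.14, 3.14, 3.14].

INTERFACE

Orientations are given as [roll, pitch, yaw] about the fixed x, y, z axes, in that order (R = Rz(yaw) Ry(pitch) Rx(roll)).
In Python, from workcell import bot gives the robot as it stands.
- The arm moves only by the shell command python3 jog.py 'ROWS' [OPENING] [FORCE]. ROWS is a JSON list of rows, 1 to 8 of them, each written [[dx, dy, dz], [rx, ry, rz]]: dx, dy, dz in units of 20 mm, then a rotation vector rx, ry, rz in rad; each row is the pose to reach, as a shift and turn from the pose commanded when the command began, along the tool's axes at that moment; what a row does not reach only later rows make up. A row lasts 1/12 s, in which the tool goes at most 0.0417 m and 0.125 rad, less where a joint would pass 70% of its speed; a pose out of reach is approached as far as the arm can. OPENING is the finger opening in m, set as the command begins (- or left out keeps the last). The fingers move at their own pace and stop on an object; FORCE is the grip in N (left out, the last holds). Time passes only in rows, so rows that do not move let the fingers close. It prints the time, the measured TCP pose, the force, the opening and the grip force at its end. Input that does not fit is refused with a message, and nothing moves.
- bot.state(): the state, without advancing time (a new reading comes with each control period).
- bot.snapshot(name): name is "scene" or "top" or "wrist"; returns a dict with "image" (400x640x3 uint8, red, green, blue), "fov_y" (degrees; the focal length in pixels is half the picture's height over the tangent of half this angle, whatever the lens; pixels are square), "cx", "cy" (the principal point, pixels), "T" (4x4, takes a point from camera to world coordinates); the wrist camera has in their place "tool_from_camera" (4x4, takes a point from camera to tool coordinates, whose origin is the TCP and whose axes are the flange's). Camera axes: x right, y down, z forward; pixel columns grow to the right and rows downward; lengths in m; the calibration is good to about 2 mm. A picture is of the moment at which its call begins: read the wrist's pose just before it. There is no depth.
- bot.close_job(): hands the job in; it is judged then, once.
The state is a dict: "clock": time; "joint_positions": joint angles; "dq": joint speeds; "tau": joint torques, N m; "eef_pos": TCP position; "eef_rot": TCP orientation; "ft_force": force on the tool from outside, world axes, zero at the start; "torque": the same for the moment, N m; "finger_gap": finger opening in m; "finger_force": force on a finger pad.
Only numpy, scipy, OpenCV 4.12 (cv2) and the standard library are available. Lean on these libraries where they do the work, as an engineer would, in place of code of your own. Each camera call takes 0.05 s, during which the arm holds its last target. There are 200 camera calls.

## Working session

There is one attempt and no reset: what is moved stays moved. The work goes in short steps, Python scripts to look and compute and a shell command to move; the robot and the scene stay as the last step left them, time stands still between calls to the robot, and variables do not carry over. Pictures are saved under pics/ and viewed, at most 14 in all, crops included, and the job is handed in when it is done.

```bash
ls; mkdir -p pics; python3 - <<'E'
from workcell import bot
import cv2,numpy as np
s=bot.state(); print(s['clock'],s['eef_pos'],s['eef_rot'],bot.finger_overhang,s['finger_gap'])
for n in("scene","top","wrist"):
    d=bot.snapshot(n); cv2.imwrite(f"pics/{n}0.png",d['image'][:,:,::-1]); print(n,d['fov_y'],d['cx'],d['cy'],np.round(d.get('T',d.get('tool_from_camera')),4).tolist())
    print([k for k in d])
E
```

```text
jog.py
pics
workcell.py
0.0 [ 0.17805176 -0.62439966  0.25511813] [-3.13898886e+00  4.43753709e-05  2.77878851e-01] 0.025 0.08528571838310042
scene 53.907228131104574 317.5788480073642 197.82677189111212 [[0.8375, -0.3739, 0.3984, 0.1895], [-0.5464, -0.5798, 0.6044, -0.5586], [0.005, -0.7239, -0.6899, 0.6964], [0.0, 0.0, 0.0, 1.0]]
['image', 'fov_y', 'cx', 'cy', 'T']
top 54.915950262722525 315.1664958962615 196.46966100157118 [[0.0137, -0.9872, 0.159, 0.3919], [-0.9999, -0.0135, 0.0024, -0.0174], [-0.0002, -0.159, -0.9873, 0.9849], [0.0, 0.0, 0.0, 1.0]]
['image', 'fov_y', 'cx', 'cy', 'T']
wrist 70.1425438790449 313.67941473345917 201.58266326714934 [[0.0009, -0.9557, -0.2945, 0.0749], [1.0, 0.0011, -0.0004, -0.0009], [0.0007, -0.2945, 0.9557, -0.1172], [0.0, 0.0, 0.0, 1.0]]
['image', 'fov_y', 'cx', 'cy', 'tool_from_camera']
```
View pics/top0.png

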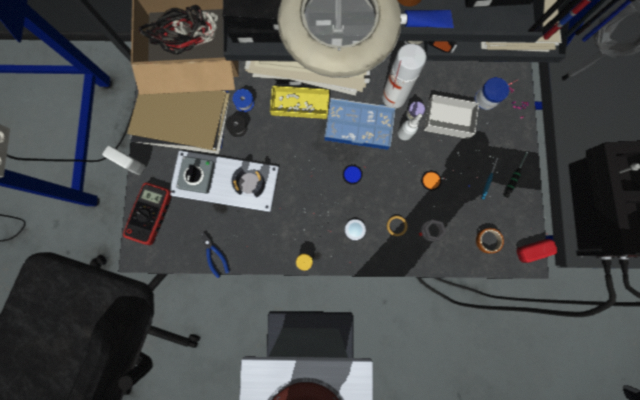

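View pics/scene0.png

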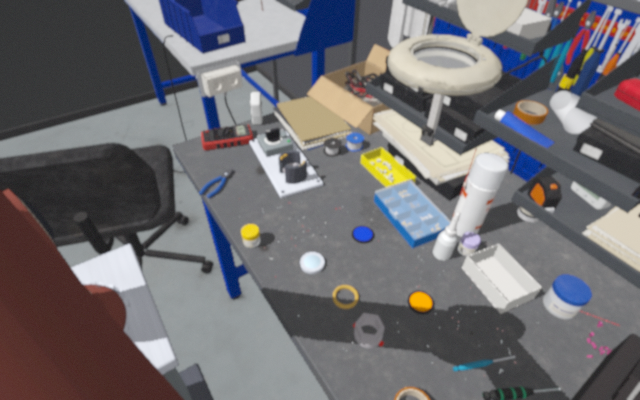

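The top view shows the blue filter at (352,174), amber (431,180), lens (355,229), spacer (397,226), ring (433,230), barrel (248,181) and knob (193,175), with no green filter. The orange roll and the yellow cap are distractors.

```bash
cat > h.py <<'E'
from workcell import bot
import cv2,numpy as np
from scipy.spatial.transform import Rotation as R
def K(d):
    f=200/np.tan(np.radians(d['fov_y']/2)); return f
def camT():
    s=bot.state(); T=np.eye(4); T[:3,:3]=R.from_euler('xyz',s['eef_rot']).as_matrix(); T[:3,3]=s['eef_pos']; return T
def snap(n):
    T=camT(); d=bot.snapshot(n)
    if n=='wrist': d['T']=T@d['tool_from_camera']
    return d
def ray(d,u,v,z):
    f=K(d); r=d['T'][:3,:3]@np.array([(u-d['cx'])/f,(v-d['cy'])/f,1]); o=d['T'][:3,3]
    return (o+r*(z-o[2])/r[2])
def proj(d,P):
    P=np.atleast_2d(P); c=(P-d['T'][:3,3])@d['T'][:3,:3]; return c[:,:2]/c[:,2:]*K(d)+[d['cx'],d['cy']]
def rect(d,cx,cy,z,half=.15,ppm=2000):
    # orthorectify plane z: image col = +x world, row = -y... returns image
    n=int(2*half*ppm); X,Y=np.meshgrid(cx-half+np.arange(n)/ppm, cy+half-np.arange(n)/ppm)
    p=proj(d,np.c_[X.ravel(),Y.ravel(),np.full(X.size,z)]).astype(np.float32).reshape(n,n,2)
    return cv2.remap(d['image'],p,None,cv2.INTER_LINEAR)
def save(im,n): cv2.imwrite('pics/'+n,np.ascontiguousarray(im[:,:,::-1]))
def delta(p,yaw=None):
    """shift in tool axes to world TCP p, tool down at yaw"""
    T=camT(); dp=T[:3,:3].T@(np.array(p)-T[:3,3])
    out=list(dp)
    s=bot.state()
    G=R.from_euler('xyz',[np.pi,0,s['eef_rot'][2] if yaw is None else yaw])
    rv=(R.from_matrix(T[:3,:3]).inv()*G).as_rotvec()
    print('delta',np.round(dp,4),'rot',np.round(rv,4)); return dp,rv
E
python3 - <<'E'
from h import *
d=snap('top')
for n,u,v,z in [('blue',352,174,.005),('amber',431,180,.005),('lens',355,229,.01),('spacer',397,226,.008),('ring',433,230,.02),('barrel',248,181,.06),('knob',193,174,.065)]:
    print(n,np.round(ray(d,u,v,z)[:2],4))
print(bot.state()['clock'],camT())
im=d['image'][140:260,150:470]; save(cv2.resize(im,(800,300),interpolation=cv2.INTER_CUBIC),'topcrop.png')
E
```

```text
blue [ 0.6103 -0.11  ]
amber [ 0.5971 -0.3151]
lens [ 0.4669 -0.1169]
spacer [ 0.4761 -0.2238]
ring [ 0.4663 -0.3112]
barrel [0.577 0.15 ]
knob [0.5916 0.2842]
0.2 [[ 9.61643228e-01  2.74302963e-01 -4.32163636e-04  1.78164027e-01]
 [ 2.74303303e-01 -9.61642042e-01  1.50995990e-03 -6.24672256e-01]
 [-1.40024641e-06 -1.57058663e-03 -9.99998767e-01  2.55581374e-01]
 [ 0.00000000e+00  0.00000000e+00  0.00000000e+00  1.00000000e+00]]
```

View pics/topcrop.png

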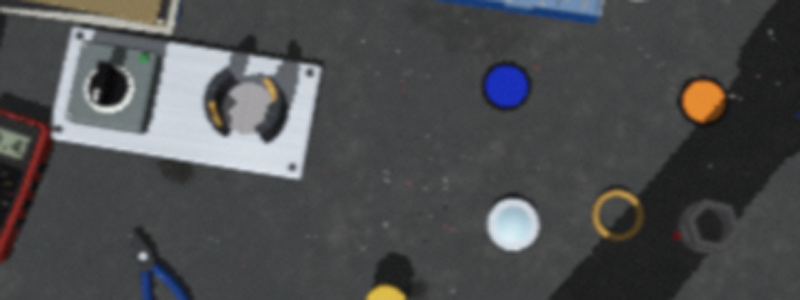

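Careful with the scale: shifts go in units of 20 mm. That gives: 0.19 m is 9.5, -0.167 m is -8.35.

```bash
python3 jog.py '[[[9.5,-8.35,-1.1],[0,0,-0.59]],[[9.5,-8.35,-1.1],[0,0,-0.59]],[[9.5,-8.35,-1.1],[0,0,-0.59]],[[9.5,-8.35,-1.1],[0,0,-0.59]],[[9.5,-8.35,-1.1],[0,0,-0.59]],[[9.5,-8.35,-1.1],[0,0,-0.59]],[[9.5,-8.35,-1.1],[0,0,-0.59]]]' ; python3 -c "
from h import *
delta([.47,-.2,.30],1.46)"
```

```text
clock: 0.78
eef_pos: [0.3215, -0.4042, 0.2794]
eef_rot: [3.141, -0.007, 0.882]
ft_force: [0.4, 0.3, 0.0]
finger_gap: 0.0856
finger_force: 0.0
delta [ 0.2522 -0.0152 -0.019 ] rot [ 0.0026 -0.0062 -0.5784]
```

Scaled: 0.25 m is 12.5, -0.019 m is -0.95.

```bash
python3 jog.py '[[[12.5,-0.75,-0.95],[0,0,-0.578]],[[12.5,-0.75,-0.95],[0,0,-0.578]],[[12.5,-0.75,-0.95],[0,0,-0.578]],[[12.5,-0.75,-0.95],[0,0,-0.578]],[[12.5,-0.75,-0.95],[0,0,-0.578]],[[12.5,-0.75,-0.95],[0,0,-0.578]],[[12.5,-0.75,-0.95],[0,0,-0.578]],[[12.5,-0.75,-0.95],[0,0,-0.578]]]' ; python3 -c "
from h import *
d=snap('wrist'); save(d['image'],'w1.png')
np.save('w1.npy',d,allow_pickle=True); print(camT().round(4).tolist(), d['T'].round(3).tolist())"
```

```text
clock: 1.45
eef_pos: [0.4671, -0.2089, 0.2976]
eef_rot: [3.14, -0.001, 1.453]
ft_force: [-1.4, -1.0, -0.1]
finger_gap: 0.0854
finger_force: 0.0
[[0.1226, 0.9925, -0.0006, 0.4655], [0.9925, -0.1226, -0.0003, -0.2115], [-0.0004, -0.0006, -1.0, 0.2972], [0.0, 0.0, 0.0, 1.0]] [[0.993, -0.112, -0.032, 0.475], [-0.117, -0.949, -0.292, -0.133], [0.002, 0.293, -0.956, 0.415], [0.0, 0.0, 0.0, 1.0]]
```

View pics/w1.png

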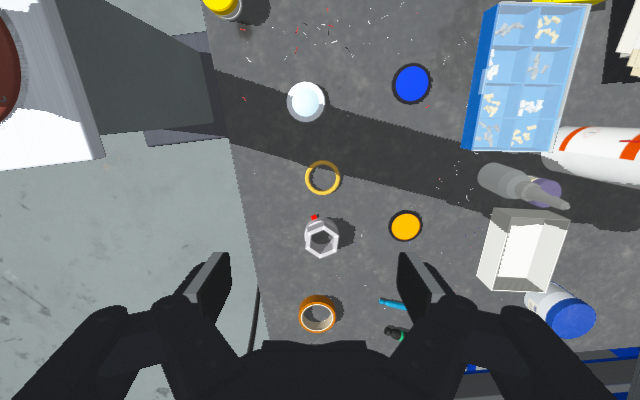

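The wrist view shows the lens (306,101) dome up, blue (411,84), spacer (322,178), ring (321,238) with a red lug at (314,217), and amber (405,226). There is no green filter.

```bash
cat >> h.py <<'E'
def circ(d,x,y,z,r=.026,half=.06,ppm=3000):
    im=rect(d,x,y,z,half,ppm); g=cv2.GaussianBlur(cv2.cvtColor(im,cv2.COLOR_RGB2GRAY),(7,7),0)
    c=cv2.HoughCircles(g,cv2.HOUGH_GRADIENT_ALT,1.5,20,param1=60,param2=.5,minRadius=int(r*ppm*.92),maxRadius=int(r*ppm*1.08))
    if c is None: return []
    return [(round(x-half+a/ppm,4),round(y+half-b/ppm,4),round(q/ppm,4)) for a,b,q in c[0][:4]]
E
python3 - <<'E'
from h import *
a=snap('wrist'); t=snap('top'); print(camT()[:3,3].round(4))
for n,u,v,z in [('blue',411,84,.005),('amber',405,226,.005),('lens',306,101,.01),('spacer',322,178,.008)]:
    p=ray(a,u,v,z); print(n,p[:2].round(4),circ(a,p[0],p[1],z),circ(t,p[0],p[1],z))
print('ring',ray(a,321,238,.036)[:2],ray(a,314,217,.003))
p=ray(a,321,238,.036); save(np.hstack([rect(a,p[0],p[1],.036,.06,4000)[:,:], rect(t,.577,.15,.066,.06,3000).repeat(1,0)[:360].copy() if 0 else cv2.resize(rect(t,.577,.15,.066,.1,2000),(480,480)) ])[:,:800],'ring1.png')
E
```

```text
[ 0.4642 -0.2137  0.2969]
blue [ 0.6077 -0.1142] [(np.float64(0.6102), np.float64(-0.1117), np.float32(0.0264))] []
amber [ 0.5941 -0.3177] [(np.float64(0.5951), np.float64(-0.3147), np.float32(0.0255))] []
lens [ 0.466  -0.1185] [(np.float64(0.4665), np.float64(-0.117), np.float32(0.0257))] []
spacer [ 0.4753 -0.2262] [(np.float64(0.4768), np.float64(-0.2217), np.float32(0.0256))] []
ring [ 0.46377511 -0.30783904] [ 0.45621444 -0.28658901  0.003     ]
```

View pics/ring1.png

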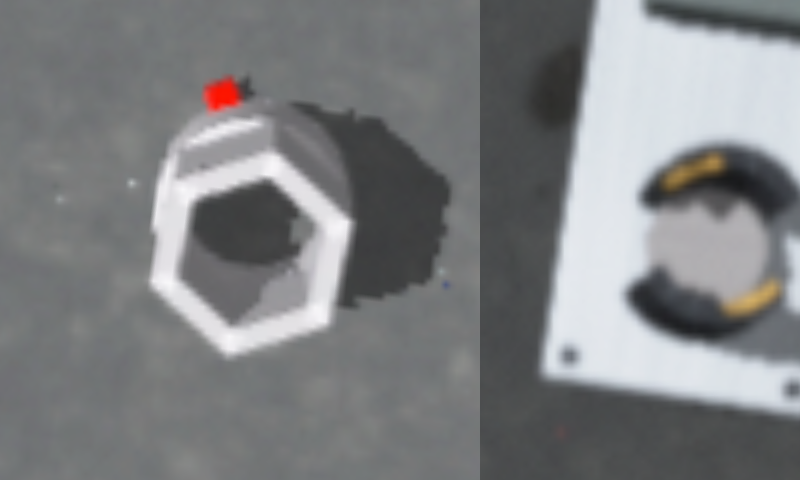

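Scaled: 0.26 m is 13, 0.04 m is 2.

```bash
python3 jog.py '[[[13,2,1],[0,0,0]],[[13,2,1],[0,0,0]],[[13,2,1],[0,0,0]],[[13,2,1],[0,0,0]],[[13,2,1],[0,0,0]],[[13,2,1],[0,0,0]],[[13,2,1],[0,0,0]]]' >/dev/null; python3 jog.py '[[[5.65,1,0.35],[0,0,0]],[[5.65,1,0.35],[0,0,0]],[[5.65,1,0.35],[0,0,0]],[[5.65,1,0.35],[0,0,0]],[[5.65,1,0.35],[0,0,0]],[[5.65,1,0.35],[0,0,0]],[[5.65,1,0.35],[0,0,0]]]' ; python3 -c "
from h import *
d=snap('wrist'); save(d['image'],'w2.png')
np.save('w2.npy',d,allow_pickle=True); print(camT().round(4).tolist())"
python3 jog.py '[[[0,0,0],[0,0,-0.9]],[[0,0,0],[0,0,-0.9]],[[0,0,0],[0,0,-0.9]],[[0,0,0],[0,0,-0.9]],[[0,0,0],[0,0,-0.9]],[[0,0,0],[0,0,-0.9]],[[0,0,0],[0,0,-0.9]],[[0,0,0],[0,0,-0.9]]]' >/dev/null;python3 jog.py '[[[0,0,0],[0,0,0]],[[0,0,0],[0,0,0]],[[0,0,0],[0,0,0]],[[0,0,0],[0,0,0]]]';python3 -c "
from h import *
d=snap('wrist'); save(d['image'],'w3.png')
np.save('w3.npy',d,allow_pickle=True); print(camT().round(4).tolist())"
```

```text
clock: 2.77
eef_pos: [0.5717, 0.1473, 0.2701]
eef_rot: [-3.142, 0.002, 1.441]
ft_force: [-0.6, 0.3, 0.6]
finger_gap: 0.0854
finger_force: 0.0
[[0.1291, 0.9916, -0.0001, 0.5717], [0.9916, -0.1291, -0.0018, 0.1476], [-0.0018, 0.0001, -1.0, 0.2703], [0.0, 0.0, 0.0, 1.0]]
clock: 3.82
eef_pos: [0.5714, 0.1505, 0.2705]
eef_rot: [3.142, 0.0, 2.344]
ft_force: [-0.7, -0.5, -0.0]
finger_gap: 0.0854
finger_force: 0.0
[[-0.699, 0.7151, 0.0003, 0.5714], [0.7151, 0.699, -0.0002, 0.1507], [-0.0003, 0.0001, -1.0, 0.2705], [0.0, 0.0, 0.0, 1.0]]
```

View pics/w2.png

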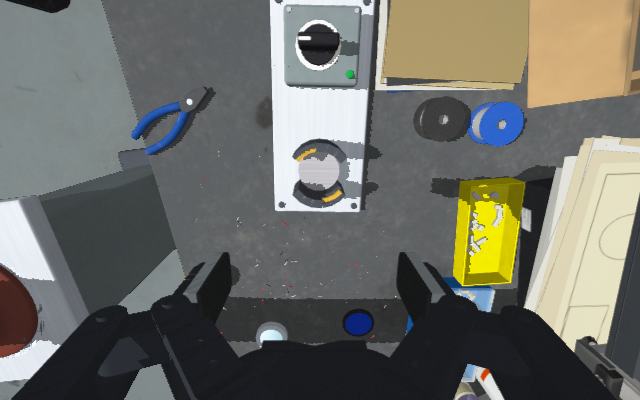

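View pics/w3.png

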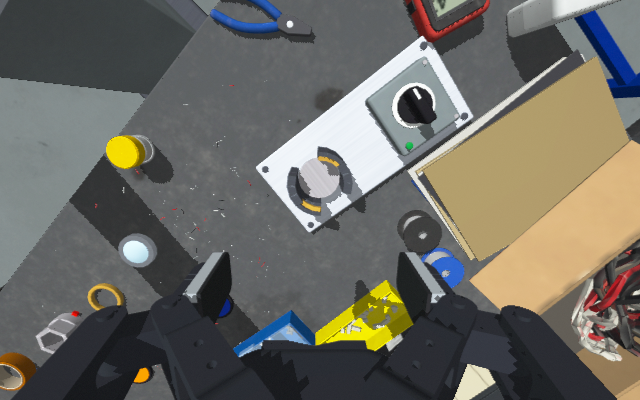

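w2 shows the station with the barrel at about (320,172) and the knob at (318,44); the slots are left and right in the image. w3 shows the same turned, barrel about (321,178), knob (415,105).

```bash
cat >> h.py <<'E'
def plate(d,ppm=2000):
    im=rect(d,.585,.215,.012,.2,ppm); h=cv2.cvtColor(im,cv2.COLOR_RGB2HSV)
    m=((h[:,:,2]>165)&(h[:,:,1]<40)).astype(np.uint8); m=cv2.morphologyEx(m,cv2.MORPH_OPEN,np.ones((5,5)))
    n,l,st,c=cv2.connectedComponentsWithStats(m); k=1+np.argmax(st[1:,4])
    pts=np.argwhere(l==k)[:,::-1].astype(np.float32)
    r=cv2.minAreaRect(cv2.convexHull(pts)); b=cv2.boxPoints(r)
    w=np.c_[.385+b[:,0]/ppm,.415-b[:,1]/ppm]; return w,r[1][0]/ppm,r[1][1]/ppm
def station(d):
    w,a,b=plate(d); c=w.mean(0); e=w-c
    L=[(w[(i+1)%4]-w[i]) for i in range(4)]; l=max(L,key=lambda v:v@v); 
    if l[1]<0:l=-l
    return c,np.arctan2(l[1],l[0])-np.pi/2,(a,b)
E
cat > st.py <<'E'
from h import *
import sys
for n in sys.argv[1:]:
    d=np.load(n,allow_pickle=True).item()
    c,yaw,s=station(d); print(n,c.round(4),'yaw',round(yaw,4),np.round(s,4))
    ux=np.array([np.cos(yaw),np.sin(yaw)]); uy=np.array([-ux[1],ux[0]])
    b=c-uy*.07
    # barrel: dark rim radial fit, template: annulus 28..38 mm at z=.066 minus slots
    ppm=3000; im=cv2.cvtColor(rect(d,b[0],b[1],.066,.07,ppm),cv2.COLOR_RGB2GRAY).astype(np.float32)
    S=121*2; yy,xx=np.mgrid[-S//2:S//2+1,-S//2:S//2+1]/ppm
    X=xx*ux[0]-yy*ux[1]; Y=xx*uy[0]-yy*uy[1]; r=np.hypot(X,Y)
    rim=(r>.028)&(r<.038)&(abs(Y)>.016); inn=(r<.026)
    K_=np.where(rim,-1/rim.sum(),0)+np.where(inn,1/inn.sum(),0)
    q=cv2.matchTemplate(im,K_.astype(np.float32),cv2.TM_CCORR); _,v,_,p=cv2.minMaxLoc(q)
    bc=np.array([b[0]-.07+(p[0]+S//2)/ppm, b[1]+.07-(p[1]+S//2)/ppm]); print(' barrel tmpl',bc.round(4),'score',round(v,1),'in plate',np.round([(bc-c)@ux,(bc-c)@uy],4))
    print(' knob dial', circ(d,*(bc+uy*.14),.038,r=.0285), circ(d,*(bc+uy*.14),.038,r=.025))
E
python3 st.py w2.npy w3.npy
```

```text
w2.npy [0.587  0.2184] yaw -0.1476 [0.1187 0.2541]
 barrel tmpl [0.5797 0.1585] score 64.1 in plate [ 0.0016 -0.0603]
 knob dial [(np.float32(0.5993), np.float32(0.302), np.float32(0.0284))] [(np.float32(0.5958), np.float32(0.294), np.float32(0.025))]
w3.npy [0.5873 0.2229] yaw -0.1478 [0.1189 0.2632]
 barrel tmpl [0.575  0.1576] score 57.3 in plate [-0.0026 -0.0663]
 knob dial [] [(np.float32(0.5951), np.float32(0.2911), np.float32(0.0247))]
```

```bash
cat > ov.py <<'E'
from h import *
import sys
bx,by,yaw=map(float,sys.argv[2:5]); out=[]
for n in sys.argv[5:]:
    d=np.load(n,allow_pickle=True).item()
    Rz=np.array([[np.cos(yaw),-np.sin(yaw)],[np.sin(yaw),np.cos(yaw)]])
    c=proj(d,[[bx,by,.05]])[0].round().astype(int); s=40; x0,y0=c-s
    im=cv2.resize(d['image'][y0:y0+2*s,x0:x0+2*s],(400,400),interpolation=cv2.INTER_CUBIC).copy(); k=400/(2*s)
    def line(P,col):
        P=np.array(P,float); P[:,:2]=P[:,:2]@Rz.T+[bx,by]; q=((proj(d,P)-[x0,y0]+.5)*k).astype(np.int32); cv2.polylines(im,[q],False,col,1,cv2.LINE_AA)
    t=np.linspace(0,2*np.pi,90)
    for r,z,col in [(.038,.066,(255,0,0)),(.028,.066,(0,255,0)),(.038,.012,(0,120,255))]:
        line(np.c_[r*np.cos(t),r*np.sin(t),0*t+z],col)
    for sx in(-1,1):
        for sy in(-1,1): line([[sx*.023,sy*.016,.066],[sx*.0345,sy*.016,.066],[sx*.0345,sy*.016,.012]],(255,0,255))
    out.append(im)
save(np.hstack(out),sys.argv[1])
E
python3 ov.py ov1.png .5777 .1581 -.1477 w2.npy w3.npy
```

```text
(no output)
```

View pics/ov1.png

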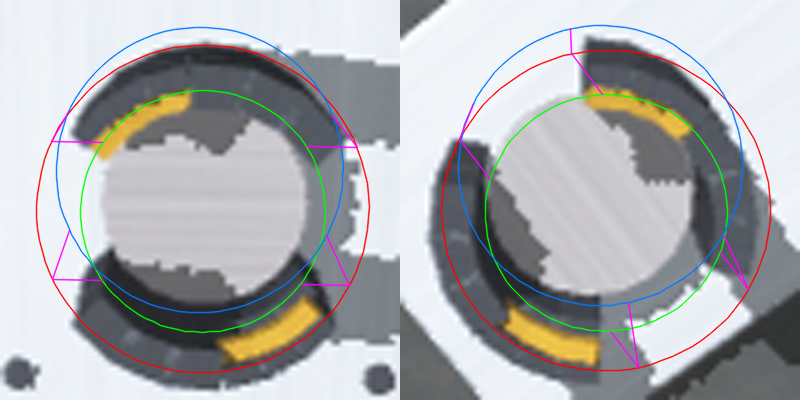

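The rim model sits about 4 mm too far towards +y. A barrel 70 mm from the plate centre would fit that, as would the knob position, so I'll re-check with that value.

```bash
python3 ov.py ov2.png .5765 .1537 -.1477 w2.npy w3.npy
```

```text
(no output)
```

View pics/ov2.png

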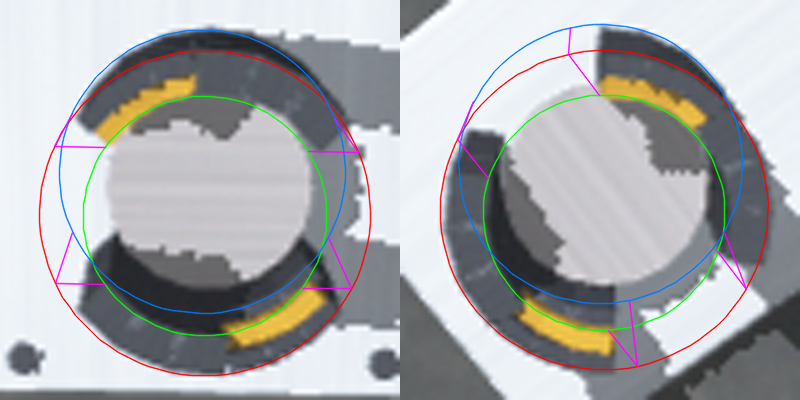

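The overlay now matches, so the cell is at (.5765,.1537) with yaw −.148. Next is the lens.

Scaled: -0.118 m is -5.9, -0.262 m is -13.1.

```bash
python3 jog.py '[[[-5.9,-13.1,5],[0,0,0.92]],[[-5.9,-13.1,5],[0,0,0.92]],[[-5.9,-13.1,5],[0,0,0.92]],[[-5.9,-13.1,5],[0,0,0.92]],[[-5.9,-13.1,5],[0,0,0.92]],[[-5.9,-13.1,5],[0,0,0.92]],[[-5.9,-13.1,5],[0,0,0.92]],[[-5.9,-13.1,5],[0,0,0.92]]]' 0.075 >/dev/null; python3 jog.py '[[[0,0,0],[0,0,0]],[[0,0,0],[0,0,0]],[[0,0,0],[0,0,0]],[[0,0,0],[0,0,0]]]'; cat >> h.py <<'E'
ST=np.array([.5765,.1537]); YAW=1.423
def find(d,xy,z): return circ(d,xy[0],xy[1],z)
E
python3 - <<'E'
from h import *
d=snap('wrist'); c=find(d,(.4665,-.117),.01); print(c); print(find(snap('top'),(.4665,-.117),.01))
delta([c[0][0],c[0][1],.08],YAW)
E
```

```text
clock: 4.87
eef_pos: [0.4681, -0.1149, 0.171]
eef_rot: [3.139, -0.001, 1.43]
ft_force: [0.2, 0.7, -0.4]
finger_gap: 0.075
finger_force: 0.0
[(np.float32(0.468), np.float32(-0.116), np.float32(0.0257))]
[]
delta [-0.0007  0.0003  0.0908] rot [ 0.0014 -0.0008  0.0061]
```

```bash
python3 jog.py '[[[-0.05,0,2],[0,0,0.006]],[[-0.05,0,4],[0,0,0.006]],[[-0.05,0,5.75],[0,0,0.006]],[[-0.05,0,6.75],[0,0,0.006]],[[-0.05,0,7.05],[0,0,0.006]],[[-0.05,0,7.05],[0,0,0.006]],[[-0.05,0,7.05],[0,0,0.006]]]' .062; python3 jog.py '[[[0,0,0.1],[0,0,0]],[[0,0,0.15],[0,0,0]],[[0,0,0.2],[0,0,0]],[[0,0,0.2],[0,0,0]]]'; python3 -c "
from h import *
s=bot.state();print(s['eef_pos'],s['ft_force']);d=snap('wrist'); save(d['image'][150:400,150:500],'g1.png')"
```

```text
clock: 5.55
eef_pos: [0.4676, -0.1173, 0.03]
eef_rot: [3.14, -0.0, 1.421]
ft_force: [0.5, -0.4, -0.6]
finger_gap: 0.0616
finger_force: 0.0
clock: 5.88
eef_pos: [0.467, -0.1181, 0.026]
eef_rot: [3.14, 0.0, 1.42]
ft_force: [0.0, -0.4, 0.8]
finger_gap: 0.0618
finger_force: 0.0
[ 0.46698805 -0.11810867  0.0260112 ] [ 0.03844453 -0.44739888  0.80658689]
```

View pics/g1.png

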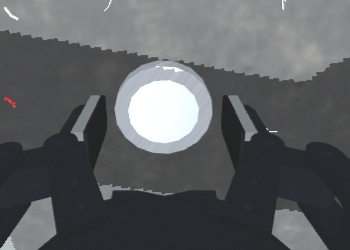

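The lens (crop 163,107) lies between the pads, which look offset from it along tool x. I'll check that numerically.

```bash
python3 - <<'E'
from h import *
d=snap('wrist'); T=camT(); print(circ(d,.467,-.118,.01))
for z in(.0,.006,.022):
    print(z,[ (proj(d,(T@np.array([x,y,z,1]))[:3])[0]-[150,150]).round(1).tolist() for x in(-.011,0,.011) for y in(-.031,.031)])
save(d['image'],'g2.png')
E
```

```text
[(np.float32(0.4675), np.float32(-0.1145), np.float32(0.026))]
0.0 [[100.8, 152.1], [229.0, 152.1], [99.3, 132.3], [230.6, 132.3], [97.7, 111.5], [232.2, 111.5]]
0.006 [[103.3, 144.6], [226.4, 144.6], [101.9, 125.4], [227.8, 125.4], [100.5, 105.3], [229.4, 105.3]]
0.022 [[109.1, 127.2], [220.3, 127.2], [107.9, 109.5], [221.5, 109.5], [106.8, 91.1], [222.7, 91.1]]
```

```bash
python3 jog.py '[[[0.1,0,0],[0,0,0]],[[0.1,0,0],[0,0,0]],[[0.1,0,0],[0,0,0]],[[0.1,0,0],[0,0,0]]]' ; python3 jog.py '[[[0,0,0],[0,0,0]],[[0,0,0],[0,0,0]],[[0,0,0],[0,0,0]],[[0,0,0],[0,0,0]],[[0,0,0],[0,0,0]],[[0,0,0],[0,0,0]]]' .03 30; python3 jog.py '[[[0,0,-1.5],[0,0,0]],[[0,0,-3],[0,0,0]],[[0,0,-4.5],[0,0,0]],[[0,0,-5],[0,0,0]],[[0,0,-5],[0,0,0]]]'; python3 -c "
from h import *
delta([*ST,.126],YAW)
d=snap('wrist'); T=camT();print(circ(d,T[0,3],T[1,3],T[2,3]-.0155))"
```

```text
clock: 6.32
eef_pos: [0.4669, -0.1159, 0.0253]
eef_rot: [-3.142, -0.0, 1.42]
ft_force: [-0.9, 0.1, -0.2]
finger_gap: 0.0619
finger_force: 0.0
clock: 6.82
eef_pos: [0.467, -0.1159, 0.0256]
eef_rot: [3.141, 0.0, 1.42]
ft_force: [-0.2, -0.6, 5.6]
finger_gap: 0.0502
finger_force: 30.6
clock: 7.23
eef_pos: [0.4685, -0.1163, 0.1274]
eef_rot: [3.136, 0.0, 1.419]
ft_force: [0.6, -0.3, -1.9]
finger_gap: 0.0499
finger_force: 31.7
delta [0.2833 0.066  0.0017] rot [ 0.0055  0.0002 -0.0038]
[(np.float64(0.4688), np.float64(-0.1158), np.float32(0.0261))]
```

Scaled: 0.283 m is 14.15, 0.066 m is 3.3.

```bash
python3 jog.py '[[[2,0.45,0],[0,0,0]],[[4,0.9,0],[0,0,0]],[[6,1.35,0],[0,0,0]],[[8,1.8,0],[0,0,0]],[[10,2.25,0],[0,0,0]],[[12,2.75,0],[0,0,0]],[[13.5,3.15,0],[0,0,0]],[[14.15,3.3,0],[0,0,0]]]';python3 jog.py '[[[0,0,0],[0,0,0]],[[0,0,0],[0,0,0]],[[0,0,0],[0,0,0]],[[0,0,0],[0,0,0]]]'; python3 -c "
from h import *
delta([*ST,.0575],YAW)
d=snap('wrist'); T=camT();print(circ(d,T[0,3],T[1,3],T[2,3]-.0155)); save(cv2.resize(d['image'][60:310,160:480],(640,500)),'p1.png')"
```

```text
clock: 7.95
eef_pos: [0.5745, 0.1606, 0.123]
eef_rot: [-3.139, -0.004, 1.427]
ft_force: [-0.1, 1.5, -1.4]
finger_gap: 0.0503
finger_force: 31.7
clock: 8.28
eef_pos: [0.5741, 0.1507, 0.1244]
eef_rot: [-3.14, 0.003, 1.416]
ft_force: [-0.3, -1.2, -0.4]
finger_gap: 0.0503
finger_force: 31.7
delta [0.0036 0.002  0.0669] rot [-0.0017  0.0031 -0.0066]
[(np.float64(0.5743), np.float64(0.152), np.float32(0.0259))]
```

View pics/p1.png

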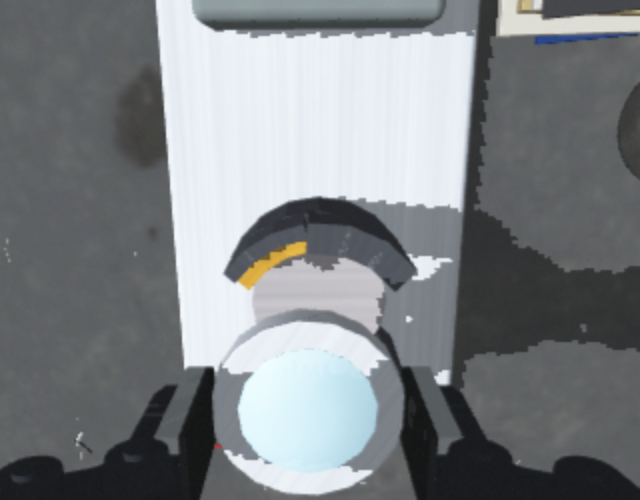

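The lens is held well (centre at about (308,410) in the crop), with the barrel just ahead of it. I'll lower it in stages.

```bash
python3 jog.py '[[[0.15,0.1,0.6],[0,0,0]],[[0.15,0.1,1.1],[0,0,0]],[[0.15,0.1,1.4],[0,0,0]],[[0.15,0.1,1.4],[0,0,0]],[[0.15,0.1,1.4],[0,0,0]],[[0.15,0.1,1.4],[0,0,0]]]'; python3 - <<'E'
from h import *
delta([*ST,.0575],YAW)
d=snap('wrist'); save(cv2.resize(d['image'][60:310,160:480],(640,500)),'p2.png'); T=camT(); np.save('w4.npy',d,allow_pickle=True)
print(circ(d,T[0,3],T[1,3],T[2,3]-.0155))
print(station(d))
E
```

```text
clock: 8.83
eef_pos: [0.5772, 0.1567, 0.0973]
eef_rot: [-3.142, -0.0, 1.42]
ft_force: [0.2, -0.8, -0.4]
finger_gap: 0.0501
finger_force: 31.7
delta [-0.0031 -0.0003  0.0398] rot [-0.     -0.0002 -0.0031]
[(np.float64(0.5769), np.float64(0.1582), np.float32(0.0257))]
(array([0.58268803, 0.18822433], dtype=float32), np.float32(-0.14775252), (0.11773793029785157, 0.2215294952392578))
```

View pics/p2.png

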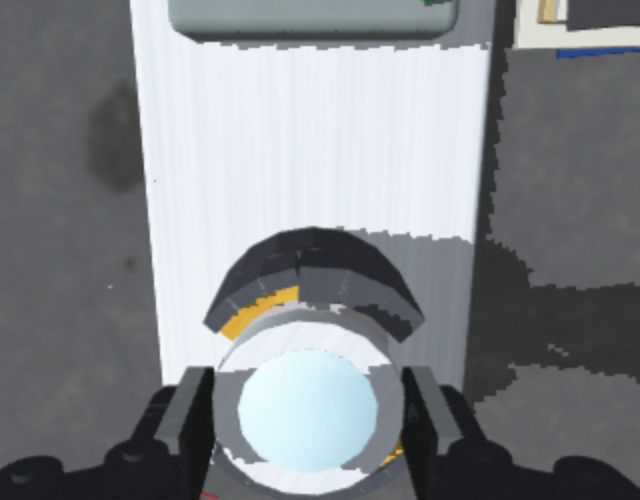

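Scaled: -0.003 m is -0.15, 0.012 m is 0.6.

```bash
python3 jog.py '[[[-0.15,0,0],[0,0,0]],[[-0.15,0,0],[0,0,0]],[[-0.15,0,0],[0,0,0]],[[-0.15,0,0.2],[0,0,0]],[[-0.15,0,0.4],[0,0,0]],[[-0.15,0,0.6],[0,0,0]],[[-0.15,0,0.6],[0,0,0]],[[-0.15,0,0.6],[0,0,0]]]'; python3 jog.py '[[[0,0,0.2],[0,0,0]],[[0,0,0.4],[0,0,0]],[[0,0,0.6],[0,0,0]],[[0,0,0.6],[0,0,0]],[[0,0,0.6],[0,0,0]]]';python3 -c "
from h import *
delta([*ST,.0575],YAW); print(bot.state()['torque'])"
```

```text
clock: 9.55
eef_pos: [0.5764, 0.1536, 0.0849]
eef_rot: [-3.141, 0.0, 1.42]
ft_force: [-0.2, -0.5, -1.2]
finger_gap: 0.0502
finger_force: 31.7
clock: 9.97
eef_pos: [0.5765, 0.1536, 0.073]
eef_rot: [-3.141, 0.0, 1.42]
ft_force: [-0.1, 1.3, -0.3]
finger_gap: 0.0503
finger_force: 31.7
delta [ 0.0001 -0.      0.0155] rot [-0.0007  0.0003 -0.0031]
[0.00449528 0.00702544 0.00130078]
```

Free inside the bore. I'll lower it to the seat.

```bash
python3 jog.py '[[[0,0,0.2],[0,0,0]],[[0,0,0.4],[0,0,0]],[[0,0,0.6],[0,0,0]],[[0,0,0.725],[0,0,0]],[[0,0,0.775],[0,0,0]],[[0,0,0.8],[0,0,0]],[[0,0,0.8],[0,0,0]]]'; python3 jog.py '[[[0,0,0],[0,0,0]],[[0,0,0],[0,0,0]],[[0,0,0],[0,0,0]],[[0,0,0],[0,0,0]],[[0,0,0],[0,0,0]]]' .062;python3 jog.py '[[[0,0,-1.5],[0,0,0]],[[0,0,-3.5],[0,0,0]],[[0,0,-5.5],[0,0,0]],[[0,0,-7.5],[0,0,0]],[[0,0,-9],[0,0,0]],[[0,0,-10],[0,0,0]],[[0,0,-10],[0,0,0]],[[0,0,-10],[0,0,0]]]'; python3 -c "
from h import *
delta([.4768,-.2217,.171],YAW)
d=snap('wrist'); print(circ(d,*ST,.041))
"
```

```text
clock: 10.55
eef_pos: [0.5766, 0.1536, 0.0572]
eef_rot: [-3.141, 0.0, 1.42]
ft_force: [-0.3, 0.3, -0.5]
finger_gap: 0.0499
finger_force: 31.7
clock: 10.97
eef_pos: [0.5768, 0.1537, 0.0575]
eef_rot: [3.141, -0.0, 1.42]
ft_force: [0.2, 0.9, -1.0]
finger_gap: 0.0617
finger_force: 0.0
clock: 11.63
eef_pos: [0.5771, 0.1538, 0.2587]
eef_rot: [3.139, -0.001, 1.42]
ft_force: [-0.5, -0.3, -0.2]
finger_gap: 0.0623
finger_force: 0.0
delta [-0.3864 -0.0429  0.0872] rot [ 0.0027 -0.0011 -0.0032]
[(np.float64(0.576), np.float64(0.1542), np.float32(0.0254))]
```

Scaled: -0.31 m is -15.5, -0.28 m is -14.

```bash
python3 jog.py '[[[-2,-0.2,0],[0,0,0]],[[-4,-0.45,0],[0,0,0]],[[-6,-0.65,0],[0,0,0]],[[-8,-0.9,0],[0,0,0]],[[-10,-1.1,0],[0,0,0]],[[-12,-1.35,0],[0,0,0]],[[-14,-1.55,1],[0,0,0]],[[-15.5,-1.75,2],[0,0,0]]]' >/dev/null; python3 jog.py '[[[-1.5,-0.15,1],[0,0,0]],[[-2.75,-0.3,1.75],[0,0,0]],[[-3.5,-0.35,2.25],[0,0,0]],[[-3.8,-0.4,2.35],[0,0,0]],[[-3.8,-0.4,2.35],[0,0,0]],[[-3.8,-0.4,2.35],[0,0,0]],[[-3.8,-0.4,2.35],[0,0,0]],[[-3.8,-0.4,2.35],[0,0,0]]]';python3 - <<'E'
from h import *
d=snap('wrist'); c=circ(d,.4768,-.2217,.008); print(c)
if c: delta([c[0][0],c[0][1],.027],YAW)
save(d['image'],'w5.png')
E
```

```text
clock: 13.02
eef_pos: [0.4775, -0.2195, 0.1713]
eef_rot: [3.139, -0.001, 1.423]
ft_force: [-0.2, -0.4, -0.0]
finger_gap: 0.062
finger_force: 0.0
[(np.float32(0.4778), np.float32(-0.2212), np.float32(0.0256))]
delta [-0.0013  0.0004  0.1443] rot [ 0.002  -0.0004 -0.0001]
```

```bash
python3 jog.py '[[[-0.05,0,2],[0,0,0]],[[-0.05,0,4],[0,0,0]],[[-0.05,0,5.75],[0,0,0]],[[-0.05,0,6.75],[0,0,0]],[[-0.05,0,7.15],[0,0,0]],[[-0.05,0,7.225],[0,0,0]],[[-0.05,0,7.225],[0,0,0]],[[-0.05,0,7.225],[0,0,0]]]'; python3 jog.py '[[[0,0,0],[0,0,0]],[[0,0,0],[0,0,0]],[[0,0,0],[0,0,0]],[[0,0,0],[0,0,0]],[[0,0,0],[0,0,0]],[[0,0,0],[0,0,0]]]' .03 30; python3 jog.py '[[[0,0,-1.5],[0,0,0]],[[0,0,-3],[0,0,0]],[[0,0,-4.5],[0,0,0]],[[0,0,-5],[0,0,0]],[[0,0,-5],[0,0,0]],[[0,0,-5],[0,0,0]],[[0,0,-5],[0,0,0]]]'; python3 -c "
from h import *
delta([*ST,.126],YAW)
d=snap('wrist'); T=camT();print(circ(d,T[0,3],T[1,3],T[2,3]-.0175))"
```

```text
clock: 13.73
eef_pos: [0.4774, -0.2226, 0.0274]
eef_rot: [3.138, 0.001, 1.42]
ft_force: [0.2, -0.2, 0.5]
finger_gap: 0.0623
finger_force: 0.0
clock: 14.23
eef_pos: [0.4772, -0.2229, 0.0279]
eef_rot: [3.138, 0.001, 1.42]
ft_force: [-0.9, 0.6, 4.3]
finger_gap: 0.0487
finger_force: 30.1
clock: 14.82
eef_pos: [0.475, -0.2224, 0.1249]
eef_rot: [-3.139, -0.0, 1.42]
ft_force: [-0.5, 0.2, 0.5]
finger_gap: 0.0488
finger_force: 31.0
delta [ 0.3871  0.0437 -0.0011] rot [-0.0022 -0.0003 -0.0034]
[(np.float64(0.4744), np.float64(-0.2213), np.float32(0.0254))]
```

Careful with the scale: shifts go in units of 20 mm. That gives: 0.32 m is 16, 0.28 m is 14.

```bash
python3 jog.py '[[[2,0.225,0],[0,0,0]],[[4,0.45,0],[0,0,0]],[[6,0.675,0],[0,0,0]],[[8,0.9,0],[0,0,0]],[[10,1.125,0],[0,0,0]],[[12,1.35,0],[0,0,0]],[[14,1.575,0],[0,0,0]],[[16,1.8,0],[0,0,0]]]'>/dev/null;python3 jog.py '[[[1.5,0.2,0],[0,0,0]],[[2.75,0.35,0],[0,0,0]],[[3.35,0.4,0],[0,0,0]],[[3.35,0.4,0],[0,0,0]],[[3.35,0.4,0],[0,0,0]],[[3.35,0.4,0],[0,0,0]],[[3.35,0.4,0],[0,0,0]],[[3.35,0.4,0],[0,0,0]]]'; python3 -c "
from h import *
delta([*ST,.0688],YAW)
d=snap('wrist'); T=camT();print(circ(d,T[0,3],T[1,3],T[2,3]-.0195))"
```

```text
clock: 16.2
eef_pos: [0.5777, 0.1509, 0.1258]
eef_rot: [-3.141, 0.002, 1.417]
ft_force: [0.5, 0.3, 0.5]
finger_gap: 0.0486
finger_force: 31.0
delta [ 0.0026 -0.0016  0.057 ] rot [-0.0003  0.0015 -0.0064]
[(np.float64(0.5777), np.float64(0.1509), np.float32(0.0255))]
```

```bash
python3 jog.py '[[[0.05,-0.075,0.5],[0,0,0]],[[0.05,-0.075,1],[0,0,0]],[[0.05,-0.075,1.25],[0,0,0]],[[0.05,-0.075,1.25],[0,0,0]],[[0.05,-0.075,1.25],[0,0,0]],[[0.05,-0.075,1.25],[0,0,0]],[[0.05,-0.075,1.25],[0,0,0]]]'; python3 -c "
from h import *
delta([*ST,.0688],YAW)"
```

```text
clock: 16.83
eef_pos: [0.5767, 0.1549, 0.1011]
eef_rot: [3.141, -0.0, 1.42]
ft_force: [0.1, 0.4, -0.0]
finger_gap: 0.0489
finger_force: 31.0
delta [-0.0012  0.      0.0323] rot [ 0.0006 -0.0004 -0.003 ]
```

```bash
python3 jog.py '[[[-0.05,0,0],[0,0,0]],[[-0.05,0,0.3],[0,0,0]],[[-0.05,0,0.6],[0,0,0]],[[-0.05,0,0.9],[0,0,0]],[[-0.05,0,0.9],[0,0,0]]]'; python3 jog.py '[[[0,0,0.2],[0,0,0]],[[0,0,0.4],[0,0,0]],[[0,0,0.6],[0,0,0]],[[0,0,0.675],[0,0,0]],[[0,0,0.71],[0,0,0]],[[0,0,0.71],[0,0,0]]]'; python3 jog.py '[[[0,0,0],[0,0,0]],[[0,0,0],[0,0,0]],[[0,0,0],[0,0,0]],[[0,0,0],[0,0,0]],[[0,0,0],[0,0,0]]]' .062;python3 jog.py '[[[0,0,-1.5],[0,0,0]],[[0,0,-3.5],[0,0,0]],[[0,0,-5.5],[0,0,0]],[[0,0,-7.5],[0,0,0]],[[0,0,-9],[0,0,0]],[[0,0,-9.5],[0,0,0]],[[0,0,-9.5],[0,0,0]],[[0,0,-9.5],[0,0,0]]]'; python3 -c "
from h import *
delta([.5951,-.3147,.171],YAW)
d=snap('wrist'); print(circ(d,*ST,.049)); save(cv2.resize(d['image'][100:300,200:440],(480,400)),'p3.png')
"
```

```text
clock: 17.25
eef_pos: [0.5761, 0.1538, 0.0815]
eef_rot: [-3.141, -0.0, 1.42]
ft_force: [0.2, 0.9, -1.3]
finger_gap: 0.0485
finger_force: 31.1
clock: 17.75
eef_pos: [0.5761, 0.1537, 0.0687]
eef_rot: [-3.141, 0.0, 1.42]
ft_force: [-0.3, -0.0, 0.7]
finger_gap: 0.0484
finger_force: 31.3
clock: 18.17
eef_pos: [0.5762, 0.1536, 0.0686]
eef_rot: [-3.142, -0.0, 1.42]
ft_force: [-0.3, 0.5, 0.1]
finger_gap: 0.0618
finger_force: 0.0
clock: 18.83
eef_pos: [0.5758, 0.1534, 0.2581]
eef_rot: [-3.141, 0.001, 1.42]
ft_force: [-0.7, 0.3, 0.1]
finger_gap: 0.0621
finger_force: 0.0
delta [-0.4598  0.0896  0.0873] rot [-0.0006  0.0006 -0.0032]
[(np.float64(0.576), np.float64(0.1542), np.float32(0.0252))]
```

View pics/p3.png

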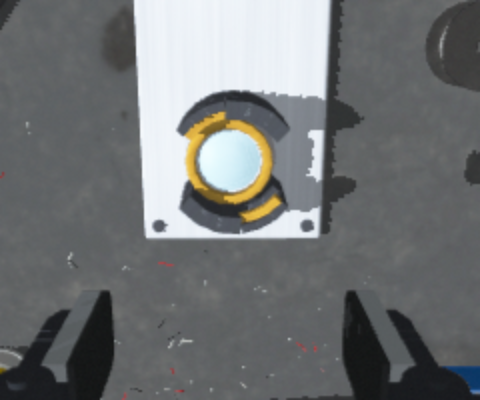

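Lens and spacer sit centred in the barrel (230,160). Next, amber.

Scaled: -0.32 m is -16, -0.28 m is -14.

```bash
python3 jog.py '[[[-2,0.4,0],[0,0,0]],[[-4,0.8,0],[0,0,0]],[[-6,1.15,0],[0,0,0]],[[-8,1.55,0],[0,0,0]],[[-10,1.95,0],[0,0,0]],[[-12,2.35,0],[0,0,0]],[[-14,2.75,1],[0,0,0]],[[-16,3.1,2],[0,0,0]]]' >/dev/null; python3 jog.py '[[[-2,0.4,1],[0,0,0]],[[-4,0.8,1.75],[0,0,0]],[[-5.5,1.1,2.25],[0,0,0]],[[-6.5,1.3,2.35],[0,0,0]],[[-7,1.35,2.35],[0,0,0]],[[-7,1.35,2.35],[0,0,0]],[[-7,1.35,2.35],[0,0,0]],[[-7,1.35,2.35],[0,0,0]]]';python3 - <<'E'
from h import *
d=snap('wrist'); c=circ(d,.5951,-.3147,.005); print(c)
if c: delta([c[0][0],c[0][1],.0275],YAW)
save(d['image'],'w6.png')
E
```

```text
clock: 20.22
eef_pos: [0.5957, -0.3043, 0.1749]
eef_rot: [-3.142, -0.003, 1.424]
ft_force: [0.2, 0.6, 1.0]
finger_gap: 0.062
finger_force: 0.0
[(np.float32(0.5996), np.float32(-0.3147), np.float32(0.0259))]
delta [-0.01    0.0051  0.1478] rot [ 0.0005 -0.0023  0.0012]
```

Scaled: 0.03 m is 1.5, -0.009 m is -0.45.

```bash
python3 jog.py '[[[-0.45,0.15,1.5],[0,0,0]],[[-0.45,0.15,1.5],[0,0,0]],[[-0.45,0.15,1.5],[0,0,0]],[[-0.45,0.15,1.5],[0,0,0]],[[-0.45,0.15,1.5],[0,0,0]],[[-0.45,0.15,1.5],[0,0,0]]]';python3 - <<'E'
from h import *
d=snap('wrist'); c=circ(d,.5985,-.3147,.005); print(c)
m=cv2.inRange(cv2.cvtColor(rect(d,.5985,-.3147,.005,.05,3000),cv2.COLOR_RGB2HSV),(8,150,80),(28,255,255)); M=cv2.moments(m); print(.5485+M['m10']/M['m00']/3000,-.2647-M['m01']/M['m00']/3000)
if c: delta([c[0][0],c[0][1],.0275],YAW)
E
```

```text
clock: 20.77
eef_pos: [0.5974, -0.3166, 0.1464]
eef_rot: [3.139, 0.0, 1.421]
ft_force: [0.1, 0.0, 0.3]
finger_gap: 0.062
finger_force: 0.0
[(np.float32(0.5995), np.float32(-0.3142), np.float32(0.026))]
0.5971227132678606 -0.3150494608126324
delta [0.003  0.0016 0.1187] rot [ 0.0021  0.0003 -0.0025]
```

```bash
python3 jog.py '[[[0.1,0.05,2],[0,0,0]],[[0.1,0.05,4],[0,0,0]],[[0.1,0.05,5],[0,0,0]],[[0.1,0.05,5.7],[0,0,0]],[[0.1,0.05,5.95],[0,0,0]],[[0.1,0.05,5.95],[0,0,0]],[[0.1,0.05,5.95],[0,0,0]]]'; python3 jog.py '[[[0,0,0],[0,0,0]],[[0,0,0],[0,0,0]],[[0,0,0],[0,0,0]],[[0,0,0],[0,0,0]],[[0,0,0],[0,0,0]],[[0,0,0],[0,0,0]]]' .03 30; python3 jog.py '[[[0,0,-1.5],[0,0,0]],[[0,0,-3],[0,0,0]],[[0,0,-4.5],[0,0,0]],[[0,0,-5],[0,0,0]],[[0,0,-5],[0,0,0]],[[0,0,-5],[0,0,0]],[[0,0,-5],[0,0,0]]]'; python3 -c "
from h import *
delta([*ST,.126],YAW)
d=snap('wrist'); T=camT();print(circ(d,T[0,3],T[1,3],T[2,3]-.022)); save(d['image'],'a1.png')"
```

```text
clock: 21.4
eef_pos: [0.5991, -0.3158, 0.0275]
eef_rot: [3.138, 0.001, 1.42]
ft_force: [0.4, 0.3, 0.6]
finger_gap: 0.0623
finger_force: 0.0
clock: 21.9
eef_pos: [0.5982, -0.3162, 0.0297]
eef_rot: [3.14, 0.002, 1.419]
ft_force: [-4.3, 1.8, 10.3]
finger_gap: 0.0299
finger_force: 5.2
clock: 22.48
eef_pos: [0.5966, -0.315, 0.1245]
eef_rot: [-3.139, -0.001, 1.42]
ft_force: [-0.1, 0.3, 0.0]
finger_gap: 0.0298
finger_force: 0.0
delta [ 0.4604 -0.0904 -0.001 ] rot [-0.0029 -0.0007 -0.0032]
[]
```

The fingers slipped over the disc, because the tips are higher than I assumed at this opening. I'll look again and grasp about 4 mm lower.

Scaled: -0.025 m is -1.25.

```bash
python3 jog.py '[[[0,0,-1.25],[0,0,0]],[[0,0,-1.25],[0,0,0]],[[0,0,-1.25],[0,0,0]],[[0,0,-1.25],[0,0,0]],[[0,0,-1.25],[0,0,0]],[[0,0,-1.25],[0,0,0]]]' .062;python3 - <<'E'
from h import *
d=snap('wrist'); c=circ(d,.5985,-.3147,.005); print(c)
m=cv2.inRange(cv2.cvtColor(rect(d,.5985,-.3147,.005,.05,3000),cv2.COLOR_RGB2HSV),(8,150,80),(28,255,255)); M=cv2.moments(m); print(.5485+M['m10']/M['m00']/3000,-.2647-M['m01']/M['m00']/3000)
if c: delta([c[0][0],c[0][1],.023],YAW)
E
```

```text
clock: 23.03
eef_pos: [0.5971, -0.3151, 0.1494]
eef_rot: [-3.139, -0.001, 1.42]
ft_force: [0.5, -0.0, -1.5]
finger_gap: 0.0618
finger_force: 0.0
[(np.float32(0.5955), np.float32(-0.3137), np.float32(0.0257))]
0.5972536725620953 -0.3150157436938243
delta [ 0.0011 -0.0017  0.1267] rot [-0.002  -0.0006 -0.0031]
```

Scaled: 0.1265 m is 6.325, 0.1255 m is 6.275.

```bash
python3 jog.py '[[[0,0,2],[0,0,0]],[[0,0,4],[0,0,0]],[[0,0,5.25],[0,0,0]],[[0,0,6],[0,0,0]],[[0,0,6.275],[0,0,0]],[[0,0,6.325],[0,0,0]],[[0,0,6.325],[0,0,0]],[[0,0,6.325],[0,0,0]]]'; python3 jog.py '[[[0,0,0],[0,0,0]],[[0,0,0],[0,0,0]],[[0,0,0],[0,0,0]],[[0,0,0],[0,0,0]],[[0,0,0],[0,0,0]],[[0,0,0],[0,0,0]]]' .045 30
```

```text
clock: 23.75
eef_pos: [0.5993, -0.316, 0.0265]
eef_rot: [3.137, 0.001, 1.42]
ft_force: [-0.4, -0.3, -0.1]
finger_gap: 0.0623
finger_force: 0.0
clock: 24.25
eef_pos: [0.5984, -0.3161, 0.0279]
eef_rot: [3.139, 0.002, 1.419]
ft_force: [-2.3, 0.3, 7.8]
finger_gap: 0.0452
finger_force: 4.5
```

Scaled: -0.004 m is -0.2.

```bash
python3 jog.py '[[[0,0,-0.2],[0,0,0]],[[0,0,-0.2],[0,0,0]],[[0,0,-0.2],[0,0,0]],[[0,0,-0.2],[0,0,0]],[[0,0,-0.2],[0,0,0]]]' .062;  python3 jog.py '[[[0,0,0.15],[0,0,0]],[[0,0,0.3],[0,0,0]],[[0,0,0.375],[0,0,0]],[[0,0,0.375],[0,0,0]],[[0,0,0.375],[0,0,0]],[[0,0,0.375],[0,0,0]]]'
```

```text
clock: 24.67
eef_pos: [0.5977, -0.3153, 0.0282]
eef_rot: [-3.141, -0.0, 1.42]
ft_force: [1.1, -0.3, -0.3]
finger_gap: 0.0616
finger_force: 0.0
clock: 25.17
eef_pos: [0.5978, -0.3153, 0.0208]
eef_rot: [-3.141, -0.0, 1.42]
ft_force: [0.2, -1.0, -0.1]
finger_gap: 0.0617
finger_force: 0.0
```

```bash
python3 jog.py '[[[0,0,-0.1],[0,0,0]],[[0,0,-0.1],[0,0,0]],[[0,0,-0.1],[0,0,0]]]';  python3 jog.py '[[[0,0,0],[0,0,0]],[[0,0,0],[0,0,0]],[[0,0,0],[0,0,0]],[[0,0,0],[0,0,0]],[[0,0,0],[0,0,0]],[[0,0,0],[0,0,0]]]' .045 30
```

```text
clock: 25.42
eef_pos: [0.598, -0.3154, 0.0232]
eef_rot: [3.141, 0.0, 1.42]
ft_force: [-0.1, -0.0, -0.1]
finger_gap: 0.0622
finger_force: 0.0
clock: 25.92
eef_pos: [0.598, -0.3155, 0.0235]
eef_rot: [3.141, 0.0, 1.42]
ft_force: [-1.1, 0.2, 6.0]
finger_gap: 0.0499
finger_force: 30.8
```

Scaled: -0.1 m is -5, -0.09 m is -4.5.

```bash
python3 jog.py '[[[0,0,-1.5],[0,0,0]],[[0,0,-3],[0,0,0]],[[0,0,-4.5],[0,0,0]],[[0,0,-5],[0,0,0]],[[0,0,-5],[0,0,0]],[[0,0,-5],[0,0,0]],[[0,0,-5],[0,0,0]]]'; python3 -c "
from h import *
delta([*ST,.126],YAW)
d=snap('wrist'); T=camT();print(circ(d,T[0,3],T[1,3],T[2,3]-.0185)); save(d['image'],'a2.png')"
```

```text
clock: 26.5
eef_pos: [0.5963, -0.3148, 0.1204]
eef_rot: [-3.137, -0.001, 1.42]
ft_force: [-0.7, -0.7, -0.3]
finger_gap: 0.0496
finger_force: 31.2
delta [ 0.4603 -0.09   -0.0047] rot [-0.0044 -0.0011 -0.003 ]
[(np.float64(0.5937), np.float64(-0.3128), np.float32(0.0258))]
```

```bash
python3 jog.py '[[[2,-0.4,0],[0,0,0]],[[4,-0.8,0],[0,0,0]],[[6,-1.15,0],[0,0,0]],[[8,-1.55,0],[0,0,0]],[[10,-1.95,0],[0,0,0]],[[12,-2.35,0],[0,0,0]],[[14,-2.75,0],[0,0,0]],[[16,-3.15,0],[0,0,0]]]'>/dev/null;python3 jog.py '[[[2,-0.4,0],[0,0,0]],[[4,-0.8,0],[0,0,0]],[[5.5,-1.1,0],[0,0,0]],[[6.5,-1.3,0],[0,0,0]],[[7,-1.35,0],[0,0,0]],[[7,-1.35,0],[0,0,0]],[[7,-1.35,0],[0,0,0]],[[7,-1.35,0],[0,0,0]]]' >/dev/null; python3 jog.py '[[[0,0,0.5],[0,0,0]],[[0,0,1],[0,0,0]],[[0,0,1],[0,0,0]],[[0,0,1],[0,0,0]],[[0,0,1],[0,0,0]],[[0,0,1],[0,0,0]]]'; python3 -c "
from h import *
delta([*ST,.0725],YAW)
d=snap('wrist'); T=camT();print(circ(d,T[0,3],T[1,3],T[2,3]-.0185))"
```

```text
clock: 28.38
eef_pos: [0.5782, 0.1529, 0.1031]
eef_rot: [3.141, -0.0, 1.42]
ft_force: [1.4, -0.2, -0.3]
finger_gap: 0.0494
finger_force: 31.2
delta [ 0.0005 -0.0018  0.0306] rot [ 0.0005 -0.0004 -0.0033]
[(np.float64(0.5782), np.float64(0.1555), np.float32(0.0257))]
```

Scaled: 0.018 m is 0.9, 0.012 m is 0.6.

```bash
python3 jog.py '[[[0,-0.085,0],[0,0,0]],[[0,-0.085,0.3],[0,0,0]],[[0,-0.085,0.6],[0,0,0]],[[0,-0.085,0.9],[0,0,0]],[[0,-0.085,0.9],[0,0,0]]]'; python3 jog.py '[[[0,0,0.2],[0,0,0]],[[0,0,0.4],[0,0,0]],[[0,0,0.55],[0,0,0]],[[0,0,0.625],[0,0,0]],[[0,0,0.625],[0,0,0]],[[0,0,0.625],[0,0,0]]]'; python3 -c "
from h import *
delta([*ST,.0725],YAW)"
```

```text
clock: 28.85
eef_pos: [0.576, 0.1532, 0.0834]
eef_rot: [-3.14, 0.0, 1.42]
ft_force: [-0.2, 0.2, -1.4]
finger_gap: 0.0499
finger_force: 31.2
clock: 29.35
eef_pos: [0.5761, 0.1531, 0.0725]
eef_rot: [-3.141, 0.0, 1.42]
ft_force: [-0.8, 0.3, 0.9]
finger_gap: 0.0497
finger_force: 31.4
delta [ 0.0006  0.0003 -0.    ] rot [-0.0005  0.0003 -0.0032]
```

Scaled: -0.19 m is -9.5, -0.18 m is -9.

```bash
python3 jog.py '[[[0,0,0],[0,0,0]],[[0,0,0],[0,0,0]],[[0,0,0],[0,0,0]],[[0,0,0],[0,0,0]],[[0,0,0],[0,0,0]]]' .062;python3 jog.py '[[[0,0,-1.5],[0,0,0]],[[0,0,-3.5],[0,0,0]],[[0,0,-5.5],[0,0,0]],[[0,0,-7.5],[0,0,0]],[[0,0,-9],[0,0,0]],[[0,0,-9.5],[0,0,0]],[[0,0,-9.5],[0,0,0]],[[0,0,-9.5],[0,0,0]]]'; python3 -c "
from h import *
d=snap('wrist'); print(circ(d,*ST,.054)); save(cv2.resize(d['image'][100:300,200:440],(480,400)),'p4.png')
m=cv2.inRange(cv2.cvtColor(rect(d,*ST,.054,.05,3000),cv2.COLOR_RGB2HSV),(8,150,80),(28,255,255)); M=cv2.moments(m); print(ST+[-.05+M['m10']/M['m00']/3000,.05-M['m01']/M['m00']/3000],M['m00']/255/9)
# blue in wrist view
h=cv2.cvtColor(rect(d,.6,-.1,.005,.08,3000),cv2.COLOR_RGB2HSV); m=cv2.inRange(h,(110,180,60),(130,255,255)); n,l,s,c=cv2.connectedComponentsWithStats(m); k=1+np.argmax(s[1:,4]); print('blue',.52+c[k][0]/3000,-.02-c[k][1]/3000,s[k][4]/9)
delta([.6095,-.1117,.171],YAW)
"
```

```text
clock: 29.77
eef_pos: [0.5763, 0.1532, 0.0725]
eef_rot: [3.141, -0.0, 1.42]
ft_force: [1.1, 0.6, 0.2]
finger_gap: 0.0622
finger_force: 0.0
clock: 30.43
eef_pos: [0.5758, 0.1529, 0.2618]
eef_rot: [-3.141, 0.0, 1.42]
ft_force: [-0.0, -0.4, 0.2]
finger_gap: 0.0622
finger_force: 0.0
[(np.float64(0.5755), np.float64(0.1562), np.float32(0.0246))]
[0.57633223 0.15262676] 1807.7777777777778
blue 0.6106943983506814 -0.10873505304973098 1473.111111111111
delta [-0.2561  0.0739  0.0898] rot [-0.0031  0.0017 -0.0032]
```

```bash
python3 jog.py '[[[-2,0.55,0],[0,0,0]],[[-4,1.1,0],[0,0,0]],[[-6,1.65,0],[0,0,0]],[[-8,2.25,0.5],[0,0,0]],[[-9.75,2.8,1.5],[0,0,0]],[[-11.25,3.25,3],[0,0,0]],[[-12.25,3.55,4],[0,0,0]],[[-12.8,3.7,4.5],[0,0,0]]]' >/dev/null; python3 jog.py '[[[0,0,0],[0,0,0]],[[0,0,0],[0,0,0]],[[0,0,0],[0,0,0]],[[0,0,0],[0,0,0]]]';python3 - <<'E'
from h import *
d=snap('wrist'); c=circ(d,.61,-.111,.005); print(c)
h=cv2.cvtColor(rect(d,.61,-.11,.005,.05,3000),cv2.COLOR_RGB2HSV); m=cv2.inRange(h,(110,180,60),(130,255,255)); n,l,s,c=cv2.connectedComponentsWithStats(m); k=1+np.argmax(s[1:,4]); p=[.56+c[k][0]/3000,-.06-c[k][1]/3000]; print('blue',p,s[k][4]/9)
delta([*p,.0225],YAW)
E
```

```text
clock: 31.48
eef_pos: [0.6121, -0.1078, 0.174]
eef_rot: [3.139, -0.002, 1.424]
ft_force: [-0.4, -0.3, 0.1]
finger_gap: 0.062
finger_force: 0.0
[(np.float32(0.6125), np.float32(-0.11), np.float32(0.0268))]
blue [np.float64(0.6102736628605769), np.float64(-0.10965557391826922)] 1479.111111111111
delta [-0.0019 -0.0019  0.1516] rot [ 0.0028 -0.0016  0.0007]
```

Scaled: 0.138 m is 6.9, 0.13 m is 6.5.

```bash
python3 jog.py '[[[-0.1,-0.05,2],[0,0,0]],[[-0.1,-0.05,4],[0,0,0]],[[-0.1,-0.05,5.75],[0,0,0]],[[-0.1,-0.05,6.5],[0,0,0]],[[-0.1,-0.05,6.9],[0,0,0]],[[-0.1,-0.05,6.9],[0,0,0]],[[-0.1,-0.05,6.9],[0,0,0]],[[-0.1,-0.05,6.9],[0,0,0]]]'>/dev/null;python3 jog.py '[[[0,0,0],[0,0,0]],[[0,0,0],[0,0,0]]]'; python3 -c "
from h import *
delta([.6103,-.1105,.0228],YAW)"
```

```text
clock: 32.37
eef_pos: [0.6107, -0.1129, 0.0361]
eef_rot: [3.139, -0.0, 1.42]
ft_force: [0.5, 0.4, 0.1]
finger_gap: 0.0621
finger_force: 0.0
delta [ 0.0024 -0.0008  0.0133] rot [ 0.0031 -0.0001 -0.0032]
```

Scaled: 0.0133 m is 0.665, 0.012 m is 0.6.

```bash
python3 jog.py '[[[0.12,-0.025,0.2],[0,0,0]],[[0.12,-0.025,0.4],[0,0,0]],[[0.12,-0.025,0.6],[0,0,0]],[[0.12,-0.025,0.665],[0,0,0]],[[0.12,-0.025,0.665],[0,0,0]],[[0.12,-0.025,0.665],[0,0,0]]]';  python3 jog.py '[[[0,0,0],[0,0,0]],[[0,0,0],[0,0,0]],[[0,0,0],[0,0,0]],[[0,0,0],[0,0,0]],[[0,0,0],[0,0,0]],[[0,0,0],[0,0,0]]]' .045 30
```

```text
clock: 32.87
eef_pos: [0.6094, -0.1105, 0.0207]
eef_rot: [-3.141, -0.0, 1.42]
ft_force: [0.5, -0.7, 0.1]
finger_gap: 0.0621
finger_force: 0.0
clock: 33.37
eef_pos: [0.6104, -0.1105, 0.0223]
eef_rot: [3.139, -0.0, 1.42]
ft_force: [-0.8, -0.1, 6.0]
finger_gap: 0.0502
finger_force: 34.3
```

Scaled: -0.1 m is -5, -0.09 m is -4.5.

```bash
python3 jog.py '[[[0,0,-1.5],[0,0,0]],[[0,0,-3],[0,0,0]],[[0,0,-4.5],[0,0,0]],[[0,0,-5],[0,0,0]],[[0,0,-5],[0,0,0]],[[0,0,-5],[0,0,0]]]' >/dev/null; python3 jog.py '[[[2,-0.55,0],[0,0,0]],[[4,-1.1,0],[0,0,0]],[[6,-1.65,0],[0,0,0]],[[8,-2.25,0],[0,0,0]],[[9.75,-2.8,0],[0,0,0]],[[11.25,-3.25,0],[0,0,0]],[[12.25,-3.55,0],[0,0,0]],[[12.8,-3.65,0],[0,0,0]]]' >/dev/null; python3 jog.py '[[[0,0,0],[0,0,0]],[[0,0,0.5],[0,0,0]],[[0,0,0.75],[0,0,0]],[[0,0,0.75],[0,0,0]],[[0,0,0.75],[0,0,0]],[[0,0,0.75],[0,0,0]],[[0,0,0.75],[0,0,0]]]'; python3 -c "
from h import *
delta([*ST,.0763],YAW)
d=snap('wrist'); T=camT();print(circ(d,T[0,3],T[1,3],T[2,3]-.0175))"
```

```text
clock: 35.12
eef_pos: [0.5763, 0.1528, 0.1063]
eef_rot: [3.141, -0.0, 1.418]
ft_force: [1.0, -0.2, -0.6]
finger_gap: 0.0499
finger_force: 31.5
delta [0.0009 0.0001 0.03  ] rot [ 0.0006 -0.0001 -0.0046]
[(np.float64(0.5762), np.float64(0.1556), np.float32(0.0263))]
```

Scaled: 0.017 m is 0.85, 0.012 m is 0.6.

```bash
python3 jog.py '[[[0,0,0],[0,0,0]],[[0,0,0.3],[0,0,0]],[[0,0,0.6],[0,0,0]],[[0,0,0.85],[0,0,0]],[[0,0,0.85],[0,0,0]]]'; python3 jog.py '[[[0,0,0.2],[0,0,0]],[[0,0,0.4],[0,0,0]],[[0,0,0.55],[0,0,0]],[[0,0,0.65],[0,0,0]],[[0,0,0.65],[0,0,0]],[[0,0,0.65],[0,0,0]]]'; python3 -c "
from h import *
delta([*ST,.0763],YAW)"
```

```text
clock: 35.58
eef_pos: [0.5752, 0.1536, 0.0877]
eef_rot: [-3.14, 0.001, 1.42]
ft_force: [0.2, 1.4, -0.4]
finger_gap: 0.0497
finger_force: 31.6
clock: 36.08
eef_pos: [0.5757, 0.1535, 0.0761]
eef_rot: [-3.141, 0.0, 1.42]
ft_force: [-0.4, -1.7, 1.2]
finger_gap: 0.05
finger_force: 32.0
delta [ 0.0004  0.0007 -0.0002] rot [-0.0004  0.0004 -0.0033]
```

```bash
python3 jog.py '[[[0,0,0],[0,0,0]],[[0,0,0],[0,0,0]],[[0,0,0],[0,0,0]],[[0,0,0],[0,0,0]],[[0,0,0],[0,0,0]]]' .062;python3 jog.py '[[[0,0,-1.5],[0,0,0]],[[0,0,-3.5],[0,0,0]],[[0,0,-5.5],[0,0,0]],[[0,0,-7.5],[0,0,0]],[[0,0,-9],[0,0,0]],[[0,0,-9],[0,0,0]],[[0,0,-9],[0,0,0]],[[0,0,-9],[0,0,0]]]'; python3 -c "
from h import *
d=snap('wrist'); 
h=cv2.cvtColor(rect(d,*ST,.059,.05,3000),cv2.COLOR_RGB2HSV); m=cv2.inRange(h,(110,180,60),(130,255,255)); n,l,s,c=cv2.connectedComponentsWithStats(m); k=1+np.argmax(s[1:,4]); p=ST+[-.05+c[k][0]/3000,.05-c[k][1]/3000]; print('blue',p,s[k]/3)
"; python3 jog.py '[[[-2,-0.15,0],[0,0,0]],[[-4,-0.35,0],[0,0,0]],[[-6,-0.5,0],[0,0,0]],[[-8,-0.65,0],[0,0,0]],[[-10,-0.8,0],[0,0,0]],[[-12,-1,0],[0,0,0]],[[-14,-1.15,0],[0,0,0]],[[-16,-1.3,0],[0,0,0]]]' .08 >/dev/null; python3 jog.py '[[[-2,-0.15,1],[0,0,0]],[[-4,-0.35,1.5],[0,0,0]],[[-6,-0.5,2],[0,0,0]],[[-7.25,-0.6,2],[0,0,0]],[[-7.75,-0.65,2],[0,0,0]],[[-7.75,-0.65,2],[0,0,0]],[[-7.75,-0.65,2],[0,0,0]],[[-7.75,-0.65,2],[0,0,0]]]';python3 - <<'E'
from h import *
d=snap('wrist'); np.save('w7.npy',d,allow_pickle=True)
h=cv2.cvtColor(d['image'],cv2.COLOR_RGB2HSV); m=cv2.inRange(h,(0,180,80),(6,255,255))|cv2.inRange(h,(174,180,80),(180,255,255))
n,l,s,c=cv2.connectedComponentsWithStats(m)
for k in range(1,n):
    if s[k,4]>8: print(c[k].round(1),s[k,4],ray(d,*c[k],.005)[:2].round(4))
E
```

```text
clock: 36.5
eef_pos: [0.5758, 0.1538, 0.0762]
eef_rot: [3.142, -0.0, 1.42]
ft_force: [0.3, 0.4, 0.2]
finger_gap: 0.062
finger_force: 0.0
clock: 37.17
eef_pos: [0.5751, 0.1533, 0.2553]
eef_rot: [-3.14, 0.001, 1.42]
ft_force: [-0.2, 0.3, -0.7]
finger_gap: 0.0622
finger_force: 0.0
blue [0.57528459 0.15436188] [  27.           27.66666667   44.           43.66666667 4475.66666667]
clock: 38.55
eef_pos: [0.4669, -0.3071, 0.2157]
eef_rot: [-3.141, -0.003, 1.424]
ft_force: [-0.2, 0.3, -0.9]
finger_gap: 0.08
finger_force: 0.0
[303.6 162.8] 34 [ 0.4581 -0.2831]
[302.3 339.1] 117 [ 0.4173 -0.5299]
```

```bash
cat > ring.py <<'E'
from h import *
import sys
d=np.load(sys.argv[1],allow_pickle=True).item(); cx,cy=.4665,-.309; ppm=4000; hf=.045
im=rect(d,cx,cy,.036,hf,ppm); h=cv2.cvtColor(im,cv2.COLOR_RGB2HSV)
for th in (190,205,220):
    m=((h[:,:,2]>th)&(h[:,:,1]<40)).astype(np.uint8); m=cv2.morphologyEx(m,cv2.MORPH_OPEN,np.ones((7,7)))
    n,l,s,c=cv2.connectedComponentsWithStats(m); k=1+np.argmax(s[1:,4]); P=np.argwhere(l==k)[:,::-1]
    P=np.c_[cx-hf+P[:,0]/ppm,cy+hf-P[:,1]/ppm]; best=None
    for a in np.radians(np.arange(0,60,.5)):
        w=[];o=[]
        for q in (0,np.pi/3,2*np.pi/3):
            t=P@[np.cos(a+q),np.sin(a+q)]; w.append(np.ptp(t)); o.append((t.max()+t.min())/2)
        if best is None or sum(w)<best[0]: best=(sum(w),a,w,o)
    _,a,w,o=best; A=[[np.cos(a+q),np.sin(a+q)] for q in (0,np.pi/3,2*np.pi/3)]; c=np.linalg.lstsq(A,o,rcond=None)[0]
    print(th,'centre',c.round(4),'flat normal deg',np.degrees(a).round(1),'widths',np.round(w,4))
save(cv2.resize(im,(500,500)),'ring2.png')
E
python3 ring.py w7.npy; python3 - <<'E'
from h import *
d=snap('wrist'); np.save('w8.npy',d,allow_pickle=True)
E
python3 ring.py w8.npy
```

```text
190 centre [ 0.4657 -0.3109] flat normal deg 47.0 widths [0.0462 0.047  0.048 ]
205 centre [ 0.4657 -0.3109] flat normal deg 47.0 widths [0.0458 0.0465 0.0477]
220 centre [ 0.4656 -0.3108] flat normal deg 47.0 widths [0.0454 0.0461 0.0473]
190 centre [ 0.4657 -0.3109] flat normal deg 47.0 widths [0.0462 0.0468 0.0481]
205 centre [ 0.4657 -0.3109] flat normal deg 47.5 widths [0.0458 0.0465 0.0476]
220 centre [ 0.4657 -0.3109] flat normal deg 47.5 widths [0.0454 0.0459 0.0472]
```

View pics/ring2.png

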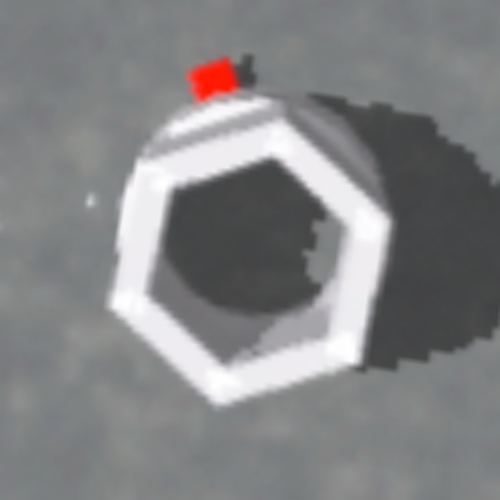

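The ring is at (.4657,−.3109), flat normals at 47°/107°/167°, with the lug towards about 107°. I'll grip at yaw 1.347, then turn it by +64° so the lugs align with the slots.

```bash
python3 -c "
from h import *
delta([.4657,-.3109,.09],1.347)"; python3 jog.py '[[[-0.1,0,2],[0,0,0.037]],[[-0.1,0,4],[0,0,0.075]],[[-0.1,0,5.5],[0,0,0.075]],[[-0.1,0,6.1],[0,0,0.075]],[[-0.1,0,6.1],[0,0,0.075]],[[-0.1,0,6.1],[0,0,0.075]],[[-0.1,0,6.1],[0,0,0.075]]]' .07; python3 -c "
from h import *
delta([.4657,-.3109,.044],1.347)"
```

```text
delta [-0.0039 -0.0009  0.1262] rot [ 0.0003 -0.0016  0.0773]
clock: 39.23
eef_pos: [0.4671, -0.3117, 0.0955]
eef_rot: [3.139, 0.0, 1.346]
ft_force: [-0.6, -0.2, 0.3]
finger_gap: 0.0704
finger_force: 0.0
delta [ 0.0005 -0.0017  0.0515] rot [ 0.0029  0.0004 -0.0006]
```

Scaled: 0.05 m is 2.5, 0.045 m is 2.25.

```bash
python3 jog.py '[[[0.025,-0.075,1],[0,0,0]],[[0.025,-0.075,1.75],[0,0,0]],[[0.025,-0.075,2.25],[0,0,0]],[[0.025,-0.075,2.5],[0,0,0]],[[0.025,-0.075,2.5],[0,0,0]],[[0.025,-0.075,2.5],[0,0,0]],[[0.025,-0.075,2.5],[0,0,0]]]'; python3 jog.py '[[[0,0,0],[0,0,0]],[[0,0,0],[0,0,0]],[[0,0,0],[0,0,0]],[[0,0,0],[0,0,0]],[[0,0,0],[0,0,0]],[[0,0,0],[0,0,0]]]' .03 60;python3 jog.py '[[[0,0,0],[0,0,0]],[[0,0,0],[0,0,0]]]'; python3 -c "
from h import *
delta([.4657,-.3109,.044],1.347)"
```

```text
clock: 39.82
eef_pos: [0.4649, -0.3116, 0.0451]
eef_rot: [3.14, 0.001, 1.345]
ft_force: [0.0, -0.2, -0.5]
finger_gap: 0.0702
finger_force: 0.0
clock: 40.32
eef_pos: [0.465, -0.3117, 0.0452]
eef_rot: [3.139, 0.001, 1.345]
ft_force: [-0.4, -0.5, 5.7]
finger_gap: 0.0447
finger_force: 62.3
clock: 40.48
eef_pos: [0.465, -0.3116, 0.0452]
eef_rot: [3.14, 0.001, 1.345]
ft_force: [0.1, -0.3, 6.0]
finger_gap: 0.0446
finger_force: 62.3
delta [0.0009 0.0005 0.0012] rot [ 0.0021  0.0006 -0.0021]
```

```bash
python3 jog.py '[[[0,0,-1.5],[0,0,0]],[[0,0,-3.5],[0,0,0]],[[0,0,-5],[0,0,0]],[[0,0,-6],[0,0,0]],[[0,0,-6],[0,0,0]],[[0,0,-6],[0,0,0]]]' ; python3 jog.py '[[[2,0,0],[0,0,-0.1]],[[4,0,0],[0,0,-0.2]],[[6,0,0],[0,0,-0.3]],[[8,0,0],[0,0,-0.4]],[[10,0,0],[0,0,-0.5]],[[12,0.1,0],[0,0,-0.6]],[[14,0.1,0],[0,0,-0.7]],[[16,0.1,0],[0,0,-0.8]]]' >/dev/null; python3 -c "
from h import *
delta([.5771,.1532,.165],2.47)"
```

```text
clock: 40.98
eef_pos: [0.4644, -0.3114, 0.165]
eef_rot: [3.14, 0.001, 1.345]
ft_force: [-0.4, -0.5, -1.7]
finger_gap: 0.0445
finger_force: 61.8
delta [ 0.1045  0.1166 -0.003 ] rot [-0.003  -0.0028 -0.3202]
```

Scaled: 0.112 m is 5.6, 0.105 m is 5.25.

```bash
python3 jog.py '[[[1.25,1.4,0],[0,0,-0.09]],[[2.5,2.8,0],[0,0,-0.18]],[[3.75,4.2,0],[0,0,-0.26]],[[4.75,5.25,0],[0,0,-0.31]],[[5,5.6,0],[0,0,-0.318]],[[5,5.6,0],[0,0,-0.318]],[[5,5.6,0],[0,0,-0.318]],[[5,5.6,0],[0,0,-0.318]]]' >/dev/null; python3 jog.py '[[[0,0,0],[0,0,0]],[[0,0,0],[0,0,0]],[[0,0,0],[0,0,0]]]'; python3 -c "
from h import *
delta([.5771,.1532,.125],2.47)"
```

```text
clock: 42.57
eef_pos: [0.5776, 0.1435, 0.1641]
eef_rot: [-3.141, 0.0, 2.461]
ft_force: [-1.4, -0.5, -0.7]
finger_gap: 0.0448
finger_force: 61.7
delta [0.0065 0.0072 0.0391] rot [-0.0006  0.0004 -0.0093]
```

Scaled: 0.039 m is 1.95, 0.035 m is 1.75.

```bash
python3 jog.py '[[[0.325,0.36,0.5],[0,0,-0.009]],[[0.325,0.36,1.25],[0,0,-0.009]],[[0.325,0.36,1.75],[0,0,-0.009]],[[0.325,0.36,1.95],[0,0,-0.009]],[[0.325,0.36,1.95],[0,0,-0.009]],[[0.325,0.36,1.95],[0,0,-0.009]],[[0.325,0.36,1.95],[0,0,-0.009]]]' >/dev/null; python3 jog.py '[[[0,0,0],[0,0,0]],[[0,0,0],[0,0,0]],[[0,0,0],[0,0,0]]]'; python3 -c "
from h import *
delta([.5771,.1532,.1115],2.47)
d=snap('wrist'); np.save('w9.npy',d,allow_pickle=True);save(d['image'],'r1.png')
h=cv2.cvtColor(d['image'],cv2.COLOR_RGB2HSV); m=cv2.inRange(h,(0,180,80),(6,255,255))|cv2.inRange(h,(174,180,80),(180,255,255))
n,l,s,c=cv2.connectedComponentsWithStats(m)
T=camT()
for k in range(1,n):
    if s[k,4]>8: p=ray(d,*c[k],T[2,3]-.0402)[:2]; print(c[k].round(1),s[k],p.round(4), np.degrees(np.arctan2(*(p-T[:2,3])[::-1])))
"
```

```text
clock: 43.4
eef_pos: [0.5773, 0.1547, 0.1256]
eef_rot: [3.141, 0.001, 2.472]
ft_force: [-0.2, -0.3, -0.4]
finger_gap: 0.0445
finger_force: 61.8
delta [-0.0007 -0.0013  0.0141] rot [0.0008 0.0005 0.0017]
[531.    6.6] [506   0  67  20 565] [0.5437 0.3142] 101.87019019413708
[ 23.2 166.2] [ 21 163   6   7  12] [0.4394 0.0583] -145.0410552083699
[288.7 203. ] [281 195  17  17 167] [0.5475 0.1603] 169.2594193925069
```

Scaled: -0.0013 m is -0.065, -0.0007 m is -0.035.

```bash
python3 jog.py '[[[-0.035,-0.065,0],[0,0,0]],[[-0.035,-0.065,0.3],[0,0,0]],[[-0.035,-0.065,0.5],[0,0,0]],[[-0.035,-0.065,0.5],[0,0,0]],[[-0.035,-0.065,0.5],[0,0,0]]]'; python3 jog.py '[[[0,0,0.15],[0,0,0]],[[0,0,0.3],[0,0,0]],[[0,0,0.4],[0,0,0]],[[0,0,0.5],[0,0,0]],[[0,0,0.5],[0,0,0]],[[0,0,0.5],[0,0,0]]]'; python3 -c "
from h import *
delta([.5771,.1532,.0942],2.47);print(bot.state()['torque'])"
```

```text
clock: 43.87
eef_pos: [0.5764, 0.1531, 0.1144]
eef_rot: [-3.141, -0.001, 2.472]
ft_force: [0.2, 0.7, -0.4]
finger_gap: 0.0446
finger_force: 61.8
clock: 44.37
eef_pos: [0.5767, 0.1532, 0.1049]
eef_rot: [-3.141, -0.0, 2.472]
ft_force: [0.1, -0.3, -1.7]
finger_gap: 0.0443
finger_force: 61.8
delta [-0.0003  0.0002  0.0107] rot [-0.0002 -0.0002  0.0019]
[0.02891255 0.00752011 0.03467041]
```

Free inside the bore at underside ≈ .060. Now press down.

```bash
python3 jog.py '[[[0,0,0.15],[0,0,0]],[[0,0,0.3],[0,0,0]],[[0,0,0.4],[0,0,0]],[[0,0,0.4],[0,0,0]]]' ; python3 jog.py '[[[0,0,0.1],[0,0,0]],[[0,0,0.15],[0,0,0]],[[0,0,0.15],[0,0,0]],[[0,0,0.15],[0,0,0]]]'; python3 -c "
from h import *
delta([.5771,.1532,.0937],2.47);print(bot.state()['torque'])"
```

```text
clock: 44.7
eef_pos: [0.5772, 0.1534, 0.0973]
eef_rot: [3.141, 0.0, 2.472]
ft_force: [-0.6, -0.2, 3.2]
finger_gap: 0.0444
finger_force: 62.2
clock: 45.03
eef_pos: [0.5773, 0.1533, 0.0946]
eef_rot: [3.141, 0.001, 2.472]
ft_force: [0.3, -0.2, 4.7]
finger_gap: 0.0445
finger_force: 62.5
delta [ 0.0001 -0.0002  0.0009] rot [0.0011 0.0008 0.0018]
[-0.06104506  0.03775226 -0.01693627]
```

```bash
python3 jog.py '[[[0,0,0.05],[0,0,0]],[[0,0,0.05],[0,0,0.1]],[[0,0,0.05],[0,0,0.2]],[[0,0,0.05],[0,0,0.3]],[[0,0,0.05],[0,0,0.4]],[[0,0,0.05],[0,0,0.5]],[[0,0,0.05],[0,0,0.5]]]' ; python3 -c "
from h import *
delta([.5771,.1532,.0937],2.47-1.31);print(bot.state()['torque'])"
```

```text
clock: 45.62
eef_pos: [0.5774, 0.1533, 0.0937]
eef_rot: [3.14, 0.001, 1.969]
ft_force: [-0.3, -0.1, 4.8]
finger_gap: 0.0448
finger_force: 62.5
delta [ 0.     -0.0003 -0.    ] rot [1.800e-03 2.000e-04 8.089e-01]
[-0.13188851  0.06855728 -0.09022666]
```

```bash
python3 jog.py '[[[0,0,0],[0,0,0.1]],[[0,0,0],[0,0,0.2]],[[0,0,0],[0,0,0.3]],[[0,0,0],[0,0,0.4]],[[0,0,0],[0,0,0.5]],[[0,0,0],[0,0,0.6]],[[0,0,0],[0,0,0.7]],[[0,0,0],[0,0,0.7]]]' ; python3 -c "
from h import *
print(bot.state()['torque'])";python3 jog.py '[[[0,0,0],[0,0,0.05]],[[0,0,0],[0,0,0.08]],[[0,0,0],[0,0,0.11]],[[0,0,0],[0,0,0.11]]]'; python3 -c "
from h import *
delta([.5771,.1532,.0937],2.47-1.31);print(bot.state()['torque'])"
```

```text
clock: 46.28
eef_pos: [0.5775, 0.1527, 0.0937]
eef_rot: [3.139, 0.0, 1.269]
ft_force: [0.8, -1.3, 5.9]
finger_gap: 0.0445
finger_force: 62.5
[-0.164715   -0.00082549 -0.0718499 ]
clock: 46.62
eef_pos: [0.5784, 0.1528, 0.0937]
eef_rot: [3.138, -0.001, 1.164]
ft_force: [3.3, -2.3, 4.8]
finger_gap: 0.0446
finger_force: 62.5
delta [-0.0001 -0.0014 -0.    ] rot [ 0.0041 -0.0006  0.0044]
[-0.45456896 -0.59152714  0.75067136]
```

Stop reached (torque 0.75 Nm at 1.31 rad). Release and lift.

```bash
python3 jog.py '[[[0,0,-0.05],[0,0,-0.01]],[[0,0,-0.1],[0,0,-0.01]],[[0,0,-0.1],[0,0,-0.01]]]' >/dev/null; python3 jog.py '[[[0,0,0],[0,0,0]],[[0,0,0],[0,0,0]],[[0,0,0],[0,0,0]],[[0,0,0],[0,0,0]],[[0,0,0],[0,0,0]]]' .075; python3 jog.py '[[[0,0,-1.5],[0,0,0]],[[0,0,-3.5],[0,0,0]],[[0,0,-5.5],[0,0,0]],[[0,0,-7.5],[0,0,0]],[[0,0,-8],[0,0,0]],[[0,0,-8],[0,0,0]],[[0,0,-8],[0,0,0]],[[0,0,-8],[0,0,0]]]'; python3 - <<'E'
from h import *
d=snap('wrist'); np.save('w10.npy',d,allow_pickle=True); save(d['image'],'r2.png')
h=cv2.cvtColor(d['image'],cv2.COLOR_RGB2HSV); m=cv2.inRange(h,(0,180,60),(6,255,255))|cv2.inRange(h,(174,180,60),(180,255,255))
n,l,s,c=cv2.connectedComponentsWithStats(m)
for k in range(1,n):
    p=ray(d,*c[k],.056)[:2]
    if np.hypot(*(p-ST))<.05: print('red',c[k],s[k],p,np.degrees(np.arctan2(*(p-ST)[::-1])))
import re
src=open('ring.py').read().replace("cx,cy=.4665,-.309","cx,cy=.5765,.1537").replace("im=rect(d,cx,cy,.036","im=rect(d,cx,cy,.088").replace('ring2','ring3')
import sys; sys.argv=['x','w10.npy']; exec(src)
delta([ST[0]+.14*.1472,ST[1]+.14*.9891,.16],3.0)
E
```

```text
clock: 47.28
eef_pos: [0.5759, 0.1535, 0.0947]
eef_rot: [-3.14, 0.001, 1.172]
ft_force: [0.6, -0.1, 0.0]
finger_gap: 0.0752
finger_force: 0.0
clock: 47.95
eef_pos: [0.5754, 0.153, 0.253]
eef_rot: [-3.138, 0.003, 1.172]
ft_force: [0.2, -0.6, 0.4]
finger_gap: 0.075
finger_force: 0.0
red [306.5 161. ] [306 161   2   1   2] [0.576586   0.18007411] 89.81317223799647
red [302.5 163.5] [302 163   2   2   2] [0.57140062 0.1792367 ] 101.29275283103134
190 centre [0.5707 0.1499] flat normal deg 33.5 widths [0.0765 0.0885 0.109 ]
205 centre [0.5556 0.1605] flat normal deg 0.0 widths [0.0445 0.083  0.0841]
220 centre [0.5543 0.1622] flat normal deg 52.5 widths [0.082  0.079  0.0356]
delta [ 0.1371 -0.0337  0.0924] rot [-5.7000e-03 -1.6000e-03 -1.8281e+00]
```

```bash
python3 - <<'E'
from h import *
src=open('ring.py').read().replace("cx,cy=.4665,-.309","cx,cy=.5765,.1537").replace("im=rect(d,cx,cy,.036","im=rect(d,cx,cy,.088").replace('ring2','ring3').replace("    n,l,s,c=","    cv2.circle(mk:=np.zeros_like(m),(180,180),124,1,-1); m=m*mk\n    n,l,s,c=")
import sys; sys.argv=['x','w10.npy']; exec(src)
E
python3 jog.py '[[[2,-0.5,1],[0,0,-0.12]],[[4,-1,2],[0,0,-0.24]],[[5.5,-1.35,3],[0,0,-0.36]],[[6.5,-1.6,3.5],[0,0,-0.48]],[[6.85,-1.7,3.5],[0,0,-0.6]],[[6.85,-1.7,3.5],[0,0,-0.72]],[[6.85,-1.7,3.5],[0,0,-0.84]],[[6.85,-1.7,3.5],[0,0,-0.96]]]' .04 >/dev/null;python3 jog.py '[[[0,0,0],[0,0,-0.12]],[[0,0,0],[0,0,-0.24]],[[0,0,0],[0,0,-0.36]],[[0,0,0],[0,0,-0.48]],[[0,0,0],[0,0,-0.6]],[[0,0,0],[0,0,-0.72]],[[0,0,0],[0,0,-0.82]],[[0,0,0],[0,0,-0.82]]]'>/dev/null;python3 jog.py '[[[0,0,0],[0,0,0]],[[0,0,0],[0,0,0]],[[0,0,0],[0,0,0]],[[0,0,0],[0,0,0]]]'; python3 - <<'E'
from h import *
d=snap('wrist'); save(d['image'],'k1.png'); np.save('w11.npy',d,allow_pickle=True)
K0=ST+.14*np.array([.1472,.9891]); delta([*K0,.0675],2.9939)
im=rect(d,*K0,.071,.04,4000); g=cv2.cvtColor(im,cv2.COLOR_RGB2GRAY)
m=cv2.inRange(g,0,45); n,l,s,c=cv2.connectedComponentsWithStats(m); k=1+np.argmax(s[1:,4]); P=np.argwhere(l==k)[:,::-1].astype(np.float32); r=cv2.minAreaRect(P); print(K0, K0+[-.04+r[0][0]/4000,.04-r[0][1]/4000],np.array(r[1])/4000,r[2])
E
```

```text
190 centre [0.5727 0.1519] flat normal deg 38.5 widths [0.0547 0.0586 0.0552]
205 centre [0.5605 0.1489] flat normal deg 16.0 widths [0.0221 0.0513 0.052 ]
220 centre [0.5526 0.1605] flat normal deg 52.0 widths [0.0361 0.0305 0.0119]
clock: 49.67
eef_pos: [0.5985, 0.2927, 0.1849]
eef_rot: [-3.141, -0.0, 2.951]
ft_force: [-0.2, 0.5, 0.1]
finger_gap: 0.04
finger_force: 0.0
delta [ 0.0013 -0.0009  0.1175] rot [-0.0001 -0.0001 -0.0425]
[0.597108 0.292174] [0.5910501  0.29555373] [0.0339789  0.04214327] 70.70995330810547
```

```bash
python3 jog.py '[[[0.065,-0.045,2],[0,0,-0.042]],[[0.065,-0.045,3.5],[0,0,-0.042]],[[0.065,-0.045,4.5],[0,0,-0.042]],[[0.065,-0.045,5],[0,0,-0.042]],[[0.065,-0.045,5],[0,0,-0.042]],[[0.065,-0.045,5],[0,0,-0.042]]]' ; python3 jog.py '[[[0,0,0.4],[0,0,0]],[[0,0,0.8],[0,0,0]],[[0,0,0.85],[0,0,0]],[[0,0,0.85],[0,0,0]],[[0,0,0.85],[0,0,0]]]';python3 -c "
from h import *
delta([.5971,.2922,.0675],2.9939)"
```

```text
clock: 50.22
eef_pos: [0.5976, 0.2925, 0.0856]
eef_rot: [3.141, 0.001, 2.994]
ft_force: [0.7, 0.8, -0.2]
finger_gap: 0.0401
finger_force: 0.0
clock: 50.63
eef_pos: [0.5983, 0.2929, 0.0695]
eef_rot: [3.139, 0.003, 2.994]
ft_force: [0.3, 1.4, 4.7]
finger_gap: 0.0399
finger_force: 2.2
delta [ 0.0011 -0.0009  0.002 ] rot [ 0.0024  0.0028 -0.0001]
```

```bash
python3 jog.py '[[[0.025,-0.025,-0.25],[0,0,0]],[[0.025,-0.025,-0.25],[0,0,0]],[[0.025,-0.025,-0.25],[0,0,0]],[[0.025,-0.025,-0.25],[0,0,0]]]'; python3 jog.py '[[[0,0,0],[0,0,0]],[[0,0,0],[0,0,0]],[[0,0,0],[0,0,0]],[[0,0,0],[0,0,0]],[[0,0,0],[0,0,0]],[[0,0,0],[0,0,0]]]' .005 40;python3 -c "
from h import *
delta([.5971,.2922,.0675],2.9939);print(bot.state()['torque'])"
```

```text
clock: 50.97
eef_pos: [0.5963, 0.2912, 0.0727]
eef_rot: [-3.141, -0.001, 2.994]
ft_force: [0.1, -0.2, -0.3]
finger_gap: 0.0404
finger_force: 0.0
clock: 51.47
eef_pos: [0.5965, 0.2914, 0.0729]
eef_rot: [-3.141, -0.0, 2.994]
ft_force: [-0.9, -1.2, -0.4]
finger_gap: 0.0121
finger_force: 41.1
delta [-0.0005  0.0008  0.0054] rot [-0.0004 -0.0005 -0.0001]
[0.05049826 0.01423404 0.02861231]
```

Bar gripped (12 mm). Twist clockwise.

```bash
python3 jog.py '[[[0,0,0],[0,0,0.12]],[[0,0,0],[0,0,0.24]],[[0,0,0],[0,0,0.36]],[[0,0,0],[0,0,0.48]],[[0,0,0],[0,0,0.6]],[[0,0,0],[0,0,0.72]],[[0,0,0],[0,0,0.84]],[[0,0,0],[0,0,0.84]]]'; python3 jog.py '[[[0,0,0],[0,0,0.1]],[[0,0,0],[0,0,0.2]],[[0,0,0],[0,0,0.3]],[[0,0,0],[0,0,0.35]],[[0,0,0],[0,0,0.39]],[[0,0,0],[0,0,0.39]],[[0,0,0],[0,0,0.39]]]'; python3 -c "
from h import *
print(bot.state()['torque'])"
```

```text
clock: 52.13
eef_pos: [0.596, 0.2907, 0.0729]
eef_rot: [-3.139, 0.001, 2.152]
ft_force: [-0.9, -2.3, 0.4]
finger_gap: 0.0122
finger_force: 41.2
clock: 52.72
eef_pos: [0.5956, 0.2905, 0.0728]
eef_rot: [-3.138, 0.002, 1.768]
ft_force: [-2.7, -3.1, 3.2]
finger_gap: 0.0119
finger_force: 41.6
[-0.66560759  0.65731309  0.27037951]
```

```bash
python3 jog.py '[[[0,0,0],[0,0,0]],[[0,0,0],[0,0,0]],[[0,0,0],[0,0,0]],[[0,0,0],[0,0,0]],[[0,0,0],[0,0,0]]]' .07; python3 jog.py '[[[0,0,-1.5],[0,0,0]],[[0,0,-3.5],[0,0,0]],[[0,0,-5.5],[0,0,0]],[[0,0,-7.5],[0,0,0]],[[0,0,-9],[0,0,0]],[[0,0,-10],[0,0,0]],[[0,0,-10],[0,0,0]],[[0,0,-10],[0,0,0]]]';python3 jog.py '[[[0,0,0],[0,0,0]],[[0,0,0],[0,0,0]],[[0,0,0],[0,0,0]],[[0,0,0],[0,0,0]]]'; python3 - <<'E'
from h import *
d=snap('wrist'); save(d['image'],'z1.png'); np.save('w12.npy',d,allow_pickle=True)
# white pointer on knob: angle
K0=np.array([.5960,.2912]); im=rect(d,*K0,.071,.03,4000); h=cv2.cvtColor(im,cv2.COLOR_RGB2HSV)
yy,xx=np.mgrid[:240,:240]; r=np.hypot(xx-120,yy-120)/4000
m=((h[:,:,2]>170)&(r<.018)).astype(np.uint8); n,l,s,c=cv2.connectedComponentsWithStats(m)
for k in range(1,n):
    if s[k,4]>60:
        P=np.argwhere(l==k)[:,::-1].astype(np.float32); q=cv2.minAreaRect(P); print('pointer',c[k],q)
# ring: top-view silhouette, bright crown within barrel
h=cv2.cvtColor(d['image'],cv2.COLOR_RGB2HSV); m=cv2.inRange(h,(0,150,50),(7,255,255))|cv2.inRange(h,(173,150,50),(180,255,255))
n,l,s,c=cv2.connectedComponentsWithStats(m)
for k in range(1,n):
    p=ray(d,*c[k],.055)[:2]
    if np.hypot(*(p-ST))<.05: print('red',c[k],s[k,4],p,np.degrees(np.arctan2(*(p-ST)[::-1])))
# green lamp / hex
print(proj(d,[[*ST,.088]]))
E
```

```text
clock: 53.13
eef_pos: [0.5974, 0.2931, 0.0736]
eef_rot: [3.139, -0.002, 1.764]
ft_force: [-0.2, 0.8, -0.3]
finger_gap: 0.0699
finger_force: 0.0
clock: 53.8
eef_pos: [0.5972, 0.2926, 0.2748]
eef_rot: [3.137, -0.002, 1.765]
ft_force: [0.2, 0.2, -0.5]
finger_gap: 0.0699
finger_force: 0.0
clock: 54.13
eef_pos: [0.5963, 0.2914, 0.2716]
eef_rot: [-3.139, 0.001, 1.764]
ft_force: [0.3, 0.2, -0.3]
finger_gap: 0.0701
finger_force: 0.0
pointer [ 66.36842105 107.01253133] ((66.56999206542969, 107.00999450683594), (34.223968505859375, 12.586502075195312), 8.130102157592773)
pointer [110.89355469 164.55664062] ((109.87320709228516, 159.58143615722656), (127.97030639648438, 44.113887786865234), 6.897428035736084)
[[276.64477938 291.06028265]]
```

The knob pointer lies along station x again, so it has sprung back. A last numeric check on the ring's crown by edge fit in two views:

```bash
python3 - <<'E'
from h import *
from scipy.optimize import differential_evolution as DE
from scipy.ndimage import map_coordinates as mc
D=[]
for n in('w10.npy','w11.npy','w12.npy'):
    d=np.load(n,allow_pickle=True).item(); g=cv2.GaussianBlur(cv2.cvtColor(d['image'],cv2.COLOR_RGB2GRAY),(3,3),0).astype(float)
    p=proj(d,[[*ST,.088]])[0]; print(n,p)
    if 30<p[0]<610 and 30<p[1]<330: D.append((d,np.hypot(cv2.Sobel(g,6,1,0),cv2.Sobel(g,6,0,1))))
def f(v):
    a=v[3]+np.radians(30)+np.arange(7)*np.pi/3; s=0
    for rad,w in((.02656,1),):
        c=np.c_[np.cos(a),np.sin(a)]*rad; t=np.linspace(0,1,15)[:,None]
        P=np.vstack([c[i]*(1-t)+c[i+1]*t for i in range(6)])+v[:2]; P=np.c_[P,np.full(len(P),v[2])]
        for d,G in D: q=proj(d,P); s-=np.minimum(mc(G,[q[:,1],q[:,0]],order=1),250).mean()
    return s
for zr in((.075,.1),):
    r=DE(f,[(.568,.585),(.145,.162),zr,(0,np.pi/3)],seed=1,maxiter=150,popsize=25); print(r.x.round(4),np.degrees(r.x[3]),r.fun)
for z in (.078,.082,.085,.088,.091,.094): 
    r=DE(f,[(.568,.585),(.145,.162),(z,z+1e-6),(0,np.pi/3)],seed=1,maxiter=60); print(z,r.x[:2].round(4),np.degrees(r.x[3]).round(1),round(r.fun,1))
E
```

```text
w10.npy [315.73585195 189.75176296]
w11.npy [137.13812713 218.92721588]
w12.npy [276.64477938 291.06028265]
[0.578  0.1533 0.0875 0.6469] 37.062368634199956 -669.6657527052225
0.078 [0.5801 0.1465] 36.4 -523.1
0.082 [0.5789 0.1498] 37.5 -564.5
0.085 [0.5784 0.1519] 38.3 -645.0
0.088 [0.5781 0.1536] 37.2 -667.5
0.091 [0.5775 0.1557] 38.6 -612.2
0.094 [0.5766 0.1578] 38.7 -503.1
```

```bash
python3 -c "
from workcell import bot
print(bot.close_job())"
```

```text
the job is handed in; nothing more can be done
None
```

I handed the job in at about 54 s of the 210 s limit; no verdict came back. The lens, spacer, amber filter and blue filter (no green one in this run) are stacked in the barrel, the ring is screwed to its stop (measured at home height, turned 1.31 rad), and the knob was twisted to its stop and has sprung back.

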